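Unstack the supplies pile and set out the sales display

ROBOT

A 7-joint arm with a two-finger parallel gripper is mounted at the origin on a cart in front of the work surface, level with it; the furniture and walls round the work are solid. World frame = base frame: x ahead of the robot, y to its left, z up, the work surface at z = 0. Lengths are in m, angles in rad, forces in N, time in s.
With the tool pointing down it reaches from about 0.425 to 0.925 m from the base axis. Payload 6.8 kg.
Tool frame: the origin (TCP) lies midway between the tips of the shut fingers; the grasp point (between the pads) lies 19 mm behind it; z points along the fingers, y is the line along which they close (so a half turn about z gives the same grasp; the last joint's range is limited). The gripper opens to 85 mm and grips with 20 to 120 N. Pads are 22 mm wide; open, the fingers measure 114 mm over their backs; the gripper's body (76 mm by 85 mm) begins 54 mm behind the grasp point. The pads swing forward as they close: fully open they stand 13 mm farther back than shut.
Start: joints at [-1.391, 0.477, 0.022, 1.555, -0.011, 1.109, -0.083], TCP at [0.192, 0.647, 0.231] pointing down, gripper open.
Joint ranges: [-2.96, 2.96], [-0.34, 2.1], [-1.41, 1.46], [0.24, 2.44], [-1.37, 4.51], [0.17, 1.92], [-2.96, 2.96]. Speed limits (rad/s): [2.39, 2.39, 3.14, 3.14, 3.14, 3.14, 3.14].

INTERFACE

Orientations are given as a unit quaternion [w, x, y, z].
In Python, from station import bot gives the robot as it stands.
- The arm moves only by the tool jog_arm, never from a script. Its argument "rows" is a list of rows, each an object of numbers: "fingers": the finger opening in mm, from 0 to 85.4; "x", "y", "z": the shift along the tool's x, y, z in mm; "ax", "ay", "az": the turn, a rotation vector about the tool's x, y, z in degrees. A call has exactly 8 rows; each row shifts and turns the commanded pose from where the row before left it, along the tool's axes as they then stand; what a row does not reach is not made up. A row lasts 1/10 s, in which the tool goes at most 50 mm and 8.59 degrees, less where a joint would pass 70% of its speed; a pose out of reach is approached as far as the arm can. A call with a gripper value outside its range is refused whole. The fingers move at their own pace and stop on an object; "force" is the grip in N (left out, the last holds). Time passes only in rows, so rows that do not move let the fingers close, or fill a call up. It gives the time, the measured TCP pose, the force, the opening and the grip force at its end, in the units of the state.
- bot.get_obs(): the state, without advancing time (a new reading comes with each control period).
- bot.read_camera(name): name is "side" or "top" or "wrist"; returns a dict with "pixels" (480x640x3 uint8, red, green, blue), "vertical_fov" (degrees; the focal length in pixels is half the picture's height over the tangent of half this angle, whatever the lens; pixels are square), "cx", "cy" (the principal point, pixels), "dist_coeffs" ([k1, k2, p1, p2, k3] as OpenCV has them; the pictures are not rectified), "world_from_camera" (4x4, takes a point from camera to world coordinates). Camera axes: x right, y down, z forward; pixel columns grow to the right and rows downward; lengths in m; the calibration is good to about 2 mm. A picture is of the moment at which its call begins. There is no depth.
- bot.hand_in(): hands the job in; it is judged then, once.
The state is a dict: "t": time; "q": joint angles; "joint_vel": joint speeds; "joint_torque": joint torques, N m; "eef_pos": TCP position; "tool_rot": TCP orientation; "contact_force": force on the tool from outside, world axes, zero at the start; "torque": the same for the moment, N m; "gripper_width": opening from 0.0 (shut) to 1.0 (fully open); "grasp_force": force on a finger pad.
Only numpy, scipy, OpenCV 4.12 (cv2) and the standard library are available. Lean on these libraries where they do the work, as an engineer would, in place of code of your own. Each camera call takes 0.05 s, during which the arm holds its last target. There are 200 camera calls.

TASK

Set out the sales display: take the pile apart and set each thing down in the middle of its own place, upright and flat: the eraser on the blue square tile, the printed tape roll on the cork disc, the red ink on the red disc, the green ink on the green disc, and at last the red tin, cleared of everything, on the long wooden board, lined up with it. Never tip an ink bottle over, and leave the white varnish bottle and the clear jar where they stand.

Things in the scene. Friction and masses are not known exactly. Their poses are not given: they have to be found in the camera images.
- eraser: eraser in a blue sleeve with a white end, 21 (own x) x 42 (own y) x 12.5 mm high, 18 g; at the start it lies flat on top of the tape roll, its long side within 20 degrees of the tin's; origin at the centre of its underside, z up
- tape_roll: roll of white printed paper tape lying flat, 52 mm outside diameter, 24 mm hole, 27 mm high, about 50 g; at the start it lies on the tin with the eraser on top; origin at the centre of its underside, z up
- red_ink: round bottle of red ink, 36 mm diameter up to 56 mm, then a black cap of 24 mm diameter up to 73 mm, about 70 g, stands on the tin at the start; origin at the centre of its underside, z up to the cap
- green_ink: round bottle of dark green ink, same shape as the red one: 36 mm diameter up to 56 mm, black cap of 24 mm diameter up to 73 mm, about 70 g, stands on the tin at the start; origin at the centre of its underside, z up to the cap
- tin: flat dark red tin with its lid shut, 67 (own x, -34 to +32 mm) x 193 (own y) x 22 mm high, about 140 g, lies on the table under the whole pile; the roll and the two bottles stand in any order in a row along its own y axis, about 66 mm apart; origin over the table at its middle, 1 mm above its underside, z up
- blue_tile: square blue glazed tile, 54 x 54 mm on a dark base, place of the eraser; fixed, 8 mm high; origin at the centre of its underside, z up
- cork_disc: round disc of 64 mm diameter with a dark wooden rim and speckled brown cork top, place of the tape roll; fixed, 8 mm high; origin at the centre of its underside, z up
- red_disc: round disc of 64 mm diameter with a light wooden rim and red top, place of the red ink; fixed, 8 mm high; origin at the centre of its underside, z up
- green_disc: round disc of 64 mm diameter with a light wooden rim and green top, place of the green ink; fixed, 8 mm high; origin at the centre of its underside, z up
- long_board: long dark wooden board with a brass screw in each corner, 72 (own x) x 206 (own y) mm, place of the tin, whose long side lies along the board's; either end may point either way; fixed, 8 mm high; origin at the centre of its underside, z up
- varnish_bottle: white bottle with a red cap, 29 mm diameter, 82 mm high, bystander to be left alone; beyond it, from x = 0.65 m outward, a fixed ring lamp hangs 240 to 350 mm above the table, to be kept clear of; origin at the centre of its underside
- jar: clear jar half full, 64 mm diameter, 80 mm high, bystander to be left alone; beside it a fixed small wooden stand up to 141 mm high takes up x = 0.46 to 0.59 m, y = -0.12 to -0.34 m; origin at the centre of its underside
Not all that is in view belongs to the job. What is shaped like the eraser but orange is not meant.

How it is judged:
By the outcome, as a careful person would: the job done as asked, in the order asked, and still so for the second after the job is handed in, with the robot touching nothing.
It also fails if it takes over 136 s, if anything falls off the work surface, if the arm or the gripper's body presses on something with over 40 N, if the wrist force passes 120 N, or if a joint passes its speed limit or range.

## Working session

There is one attempt and no reset: what is moved stays moved. The work goes in short steps, Python scripts to look and compute and a tool call to move; the robot and the scene stay as the last step left them, time stands still between calls to the robot, and variables do not carry over. Pictures are saved under pics/ and viewed, at most 14 in all, crops included, and the job is handed in when it is done.

Besides the shell and the picture viewer there is one more tool, called after "Request:" by a JSON object that holds its "op" and its "data". jog_arm: Moves the arm, as the interface text tells. Its arguments: {"type":"object","properties":{"rows":{"type":"array","items":{"type":"object","properties":{"fingers":{"type":"number"},"x":{"type":"number"},"y":{"type":"number"},"z":{"type":"number"},"ax":{"type":"number"},"ay":{"type":"number"},"az":{"type":"number"}}}},"force":{"type":"number"}},"required":["rows"]}

```bash
ls; mkdir -p pics
python3 - <<'E'
from station import bot
import cv2,numpy as np,pickle
o=bot.get_obs();print({k:np.round(v,3).tolist() for k,v in o.items()})
for n in ("top","side"):
    c=bot.read_camera(n);cv2.imwrite(f"pics/{n}0.png",c["pixels"][:,:,::-1]);pickle.dump(c,open(f"{n}0.pkl","wb"))
    print(n,c["vertical_fov"],c["cx"],c["cy"],c["dist_coeffs"],np.round(c["world_from_camera"],3).tolist())
E
```

```text
pics
{'t': 0.0, 'q': [-1.391, 0.478, 0.022, 1.556, -0.011, 1.109, -0.083], 'joint_vel': [0.001, 0.001, 0.0, 0.0, 0.001, -0.0, 0.0], 'joint_torque': [-0.0, -59.644, 1.608, -28.12, 0.012, 0.009, -0.0], 'eef_pos': [0.191, 0.647, 0.23], 'tool_rot': [-0.0, 0.143, 0.99, -0.001], 'contact_force': [-0.541, -0.689, 0.772], 'torque': [-0.009, -0.028, -0.019], 'grasp_force': 0.0, 'gripper_width': 0.999}
top 53.16872378481191 314.7592227692718 239.59029913738866 [0.00345915 0.         0.         0.         0.        ] [[-0.019, -0.986, 0.163, 0.379], [-1.0, 0.021, 0.01, -0.011], [-0.013, -0.162, -0.987, 0.922], [0.0, 0.0, 0.0, 1.0]]
side 55.505616861179384 317.9098496221368 238.73114528148267 [-0.04042552  0.          0.          0.          0.        ] [[0.93, -0.26, 0.26, 0.322], [-0.367, -0.641, 0.674, -0.581], [-0.009, -0.722, -0.692, 0.658], [0.0, 0.0, 0.0, 1.0]]
```

View pics/top0.png

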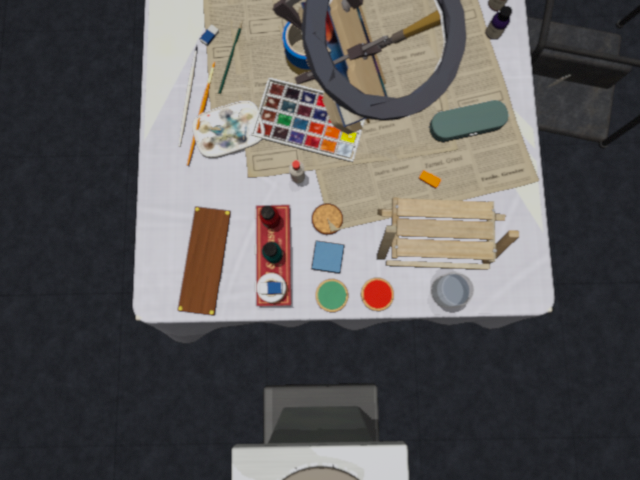

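View pics/side0.png

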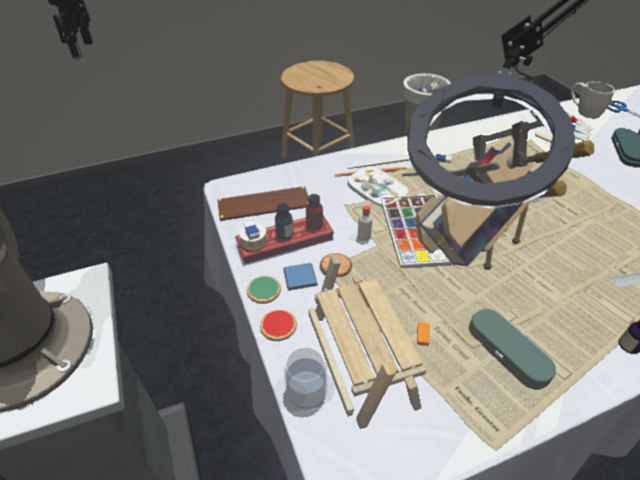

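The top picture shows the pile on the tin: roll with eraser (271,287), green ink (272,252), red ink (269,216). The places are the board (205,260), cork (327,219), tile (327,257), green disc (332,295) and red disc (377,294). The varnish bottle is at (297,172) and the jar at (452,290).

Candidates for the eraser are the blue block on the roll (273,288), the orange block (430,180) and the blue thing at (207,36). The one on the roll fits: blue sleeve, white end, on top of the roll. I'll confirm it in an enlarged crop while measuring.

```bash
cat > h.py <<'E'
import cv2,numpy as np,pickle
from scipy.spatial.transform import Rotation as R
def K(c):
    h=c["pixels"].shape[0];f=h/2/np.tan(np.radians(c["vertical_fov"])/2)
    return np.array([[f,0,c["cx"]],[0,f,c["cy"]],[0,0,1.]])
def p2w(c,uv,z):
    uv=np.asarray(uv,float).reshape(-1,1,2)
    n=cv2.undistortPoints(uv,K(c),np.array(c["dist_coeffs"]))[:,0]
    T=np.array(c["world_from_camera"]);d=np.c_[n,np.ones(len(n))]@T[:3,:3].T
    return T[:3,3]+d*((z-T[2,3])/d[:,2])[:,None]
def w2p(c,P):
    T=np.linalg.inv(np.array(c["world_from_camera"]))
    return cv2.projectPoints(np.asarray(P,float).reshape(-1,1,3),cv2.Rodrigues(T[:3,:3])[0],T[:3,3],K(c),np.array(c["dist_coeffs"]))[0][:,0]
def ortho(c,x0,x1,y0,y1,z,s=1000):
    """metric view of plane z: row = (x1-x)*s, col=(y1-y)*s"""
    X,Y=np.meshgrid(np.arange(x1,x0,-1/s),np.arange(y1,y0,-1/s),indexing='ij')
    p=w2p(c,np.c_[X.ravel(),Y.ravel(),np.full(X.size,z)]).astype(np.float32).reshape(*X.shape,2)
    return cv2.remap(c["pixels"],p[...,0],p[...,1],cv2.INTER_CUBIC)
def blob(c,box,z,f,s=1000):
    """box x0,x1,y0,y1 ; f(hsv)->mask ; returns minAreaRect centre world, sizes mm, angle of long side (deg from x to y), centroid, area"""
    im=ortho(c,*box,z,s);m=f(cv2.cvtColor(im,cv2.COLOR_RGB2HSV).astype(int)).astype(np.uint8)
    m=cv2.morphologyEx(m,cv2.MORPH_OPEN,np.ones((3,3)))
    k,_=cv2.findContours(m,cv2.RETR_EXTERNAL,cv2.CHAIN_APPROX_NONE);k=max(k,key=cv2.contourArea)
    W=lambda p:np.array([box[1]-p[1]/s,box[3]-p[0]/s])
    b=cv2.boxPoints(cv2.minAreaRect(k));e=[b[1]-b[0],b[2]-b[1]];e.sort(key=np.linalg.norm)
    M=cv2.moments(k);l=e[1]
    return dict(c=W(b.mean(0)).round(4),size=[round(float(np.linalg.norm(v))/s*1000,1) for v in e],ang=round(float(np.degrees(np.arctan2(-l[0],-l[1])))%180,1),cen=W((M['m10']/M['m00'],M['m01']/M['m00'])).round(4),d=round(2*np.sqrt(M['m00']/np.pi)/s*1000,1))
E
python3 - <<'E'
from h import *
c=pickle.load(open("top0.pkl","rb"))
for n,p,z in (("roll",(271,287),.05),("gcap",(272,252),.095),("rcap",(269,216),.095),("board",(205,260),.008),("cork",(327,219),.008),("tile",(327,257),.008),("gd",(332,295),.008),("rd",(377,294),.008),("tin",(273,256),.022),("varn",(297,168),.08),("jar",(452,290),.0)): print(n,p2w(c,p,z)[0].round(3))
im=c["pixels"][190:325,165:405];cv2.imwrite("pics/crop0.png",cv2.resize(im,None,fx=3.3,fy=3.3,interpolation=cv2.INTER_CUBIC)[:,:,::-1])
E
```

```text
roll [0.438 0.079 0.05 ]
gcap [0.495 0.072 0.095]
rcap [0.559 0.077 0.095]
board [0.495 0.21  0.008]
cork [ 0.57  -0.026  0.008]
tile [ 0.496 -0.025  0.008]
gd [ 0.423 -0.032  0.008]
rd [ 0.423 -0.118  0.008]
tin [0.498 0.078 0.022]
varn [0.651 0.027 0.08 ]
jar [ 0.428 -0.262  0.   ]
```

View pics/crop0.png

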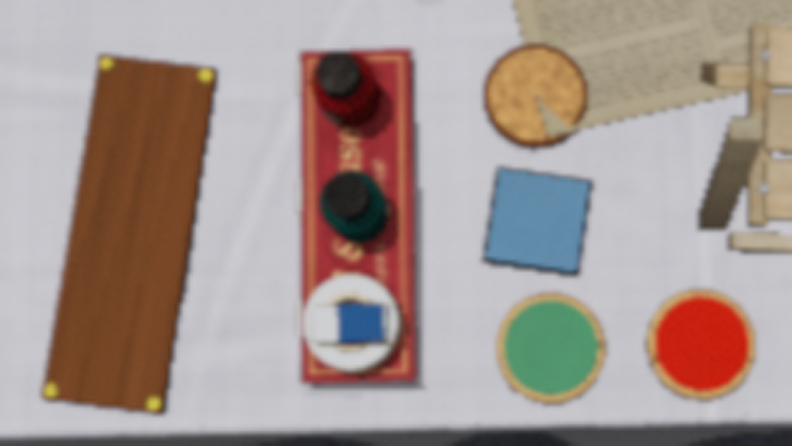

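The crop confirms the eraser: a blue sleeve with a white end to the left, lying across the roll at crop pixel (350,323). Next I'll measure everything precisely.

Run:
```python
from h import *
c=pickle.load(open("top0.pkl","rb"));s=pickle.load(open("side0.pkl","rb"))
H=lambda lo,hi,S=90,V=40,Vh=255:(lambda h:((h[...,0]-lo)%180<=(hi-lo)%180)&(h[...,1]>S)&(h[...,2]>V)&(h[...,2]<=Vh))
B=lambda x,y,r:(x-r,x+r,y-r,y+r)
P=lambda n,*a:print(n,blob(*a,s=2000))
P("tile",c,B(.496,-.025,.045),.008,H(95,120))
P("gd top",c,B(.423,-.032,.045),.008,H(60,90))
P("rd top",c,B(.423,-.118,.045),.008,H(170,8,150))
P("cork+rim",c,B(.57,-.026,.042),.008,lambda h:(h[...,1]>75))
P("board",c,(.37,.62,.13,.28),.008,H(0,30,80,30))
P("tin",c,(.38,.62,.03,.125),.022,H(165,10,100,30))
P("eraser blue",c,B(.436,.079,.035),.0615,H(100,125,100))
P("roll",c,B(.438,.079,.045),.049,lambda h:((h[...,1]<45)&(h[...,2]>150))|((h[...,0]>100)&(h[...,0]<125)))
P("gcap",c,B(.495,.075,.02),.095,lambda h:(h[...,2]<70)&(h[...,1]<110))
P("rcap",c,B(.56,.077,.02),.095,lambda h:(h[...,2]<70)&(h[...,1]<110))
# two-view triangulation of stand features
def tri(a,b):
    Ps=[];n=[]
    for cam,u in((c,a),(s,b)):
        Ps.append(np.linalg.inv(cam["world_from_camera"])[:3]);n.append(cv2.undistortPoints(np.array([[u]],float),K(cam),np.array(cam["dist_coeffs"]))[0,0])
    X=cv2.triangulatePoints(Ps[0],Ps[1],n[0],n[1])[:,0];return (X[:3]/X[3]).round(3)
print("slat end",tri((388,264),(313,310)),"post top",tri((393,228),(334,257)),tri((385,258),(325,291)))
a=cv2.resize(c["pixels"][180:320,350:520],None,fx=3.5,fy=3.5,interpolation=2);b=cv2.resize(s["pixels"][240:440,220:440],None,fx=2.5,fy=2.5,interpolation=2)
o=np.zeros((500,1150,3),np.uint8);o[:490,:595]=a;o[:500,600:1150]=b
cv2.imwrite("pics/stand.png",cv2.resize(o,(800,348))[:,:,::-1])
```

```text
tile {'c': array([ 0.4964, -0.0256], dtype=float32), 'size': [53.0, 53.3], 'ang': 170.2, 'cen': array([ 0.4963, -0.0256]), 'd': np.float64(58.9)}
gd top {'c': array([ 0.4233, -0.0317], dtype=float32), 'size': [49.5, 49.8], 'ang': 18.4, 'cen': array([ 0.4232, -0.0316]), 'd': np.float64(49.5)}
rd top {'c': array([ 0.424, -0.118], dtype=float32), 'size': [52.0, 53.0], 'ang': 0.0, 'cen': array([ 0.4238, -0.118 ]), 'd': np.float64(52.8)}
cork+rim {'c': array([ 0.5714, -0.0261], dtype=float32), 'size': [59.8, 60.8], 'ang': 135.0, 'cen': array([ 0.5722, -0.0263]), 'd': np.float64(59.1)}
board {'c': array([0.4955, 0.2114], dtype=float32), 'size': [70.1, 203.1], 'ang': 171.7, 'cen': array([0.4954, 0.2113]), 'd': np.float64(132.6)}
tin {'c': array([0.5008, 0.0774], dtype=float32), 'size': [63.3, 190.7], 'ang': 0.3, 'cen': array([0.5143, 0.0756]), 'd': np.float64(105.5)}
eraser blue {'c': array([0.436 , 0.0722], dtype=float32), 'size': [20.0, 22.5], 'ang': 90.0, 'cen': array([0.4358, 0.0726]), 'd': np.float64(23.0)}
roll {'c': array([0.4382, 0.0792], dtype=float32), 'size': [89.5, 89.5], 'ang': 0.0, 'cen': array([0.4334, 0.0863]), 'd': np.float64(77.3)}
gcap {'c': array([0.5008, 0.0769], dtype=float32), 'size': [24.7, 25.1], 'ang': 87.6, 'cen': array([0.5007, 0.0763]), 'd': np.float64(24.7)}
rcap {'c': array([0.5662, 0.0802], dtype=float32), 'size': [21.5, 22.5], 'ang': 0.0, 'cen': array([0.5665, 0.0804]), 'd': np.float64(22.1)}
slat end [ 0.479 -0.137  0.04 ] post top [ 0.523 -0.131  0.148] [ 0.495 -0.13   0.072]
```

View pics/stand.png

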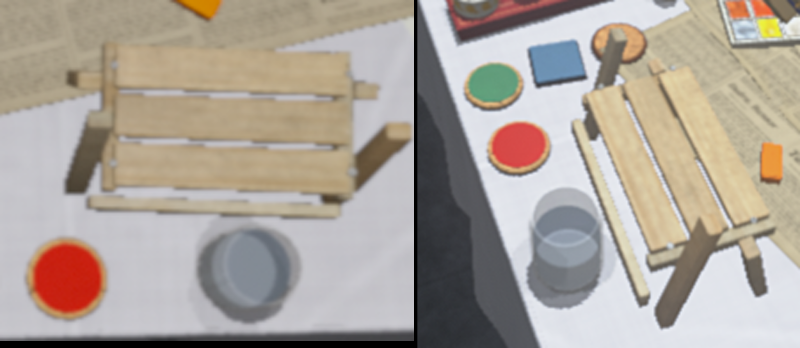

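The stand's low rail (z≈0.04) is at x≈0.48 and its post tops are at x≈0.52, so the gripper clears it over the red disc. Moving to above the eraser.

Request:
{"op": "jog_arm", "data": {"rows": [{"az":-8.3},{"az":-8.2},{"x":-19,"y":-43.5},{"x":-19,"y":-43.5},{"x":-19,"y":-43.5},{"x":-19,"y":-43.5},{"x":-19,"y":-43.5},{"x":-19,"y":-43.5}], "force": 30}}

```text
invalid input
```

Request:
{"op": "jog_arm", "data": {"rows": [{"x":-19,"y":-43.5},{"x":-19,"y":-43.5},{"x":-19,"y":-43.5},{"x":-19,"y":-43.5},{"x":-19,"y":-43.5},{"x":-19,"y":-43.5},{"x":-17,"y":-43.5},{}]}}

```text
invalid input
```

```bash
cat >> h.py <<'E'
def st():
    from station import bot
    o=bot.get_obs();w,x,y,z=o["tool_rot"];M=R.from_quat([x,y,z,w]).as_matrix()
    print("t",round(o["t"],2),"tcp mm",(np.array(o["eef_pos"])*1000).round(1),"yaw of tool y",round(float(np.degrees(np.arctan2(M[1,1],M[0,1]))),2),"tilt",M[:2,2].round(4),"w",round(o["gripper_width"],3),"F",np.round(o["contact_force"],1),"grip",round(o["grasp_force"],1));return o,M
def go(x,y,z,yaw=None):
    "prints tool-frame shift in mm to the world target (mm)"
    o,M=st();d=M.T@(np.array([x,y,z])-np.array(o["eef_pos"])*1000);print("shift",d.round(1))
def snap(n,name):
    from station import bot
    c=bot.read_camera(n);pickle.dump(c,open(name+".pkl","wb"));cv2.imwrite(f"pics/{name}.png",c["pixels"][:,:,::-1]);return c
E
python3 -c "
from h import *
go(436,80,100);c=snap('wrist','w1');print(np.round(c['world_from_camera'],3).tolist())"
```

```text
t 0.1 tcp mm [191.4 646.7 230.5] yaw of tool y 73.51 tilt [-0.0004 -0.0016] w 0.999 F [-0.9 -0.3 -0.3] grip 0.0
shift [-395.4 -473.8  131.3]
[[0.284, 0.92, 0.269, 0.123], [0.959, -0.272, -0.082, 0.667], [-0.002, 0.282, -0.96, 0.373], [0.0, 0.0, 0.0, 1.0]]
```

View pics/w1.png

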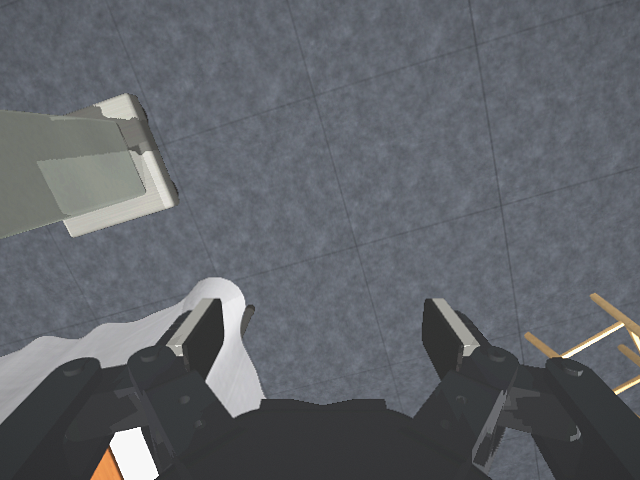

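The wrist view shows only floor, with the pads at (205,335) and (440,335). Both moves were refused, so I'll give every field in each row.

Request:
{"op": "jog_arm", "data": {"rows": [{"fingers":85,"x":0,"y":0,"z":0,"ax":0,"ay":0,"az":-8.3},{"fingers":85,"x":0,"y":0,"z":0,"ax":0,"ay":0,"az":-8.2},{"fingers":85,"x":-19,"y":-43.5,"z":0,"ax":0,"ay":0,"az":0},{"fingers":85,"x":-19,"y":-43.5,"z":0,"ax":0,"ay":0,"az":0},{"fingers":85,"x":-19,"y":-43.5,"z":0,"ax":0,"ay":0,"az":0},{"fingers":85,"x":-19,"y":-43.5,"z":0,"ax":0,"ay":0,"az":0},{"fingers":85,"x":-19,"y":-43.5,"z":0,"ax":0,"ay":0,"az":0},{"fingers":85,"x":-19,"y":-43.5,"z":0,"ax":0,"ay":0,"az":0}], "force": 30}}

```text
t: 0.95
eef_pos: [0.3061, 0.3842, 0.2312]
tool_rot: [-0.0, -0.0, 1.0, -0.0]
contact_force: [1.1, 0.7, -0.1]
gripper_width: 0.996
grasp_force: 0.0
```

Request:
{"op": "jog_arm", "data": {"rows": [{"fingers":85,"x":-19,"y":-43.5,"z":3,"ax":0,"ay":0,"az":0},{"fingers":85,"x":-19,"y":-43.5,"z":3,"ax":0,"ay":0,"az":0},{"fingers":85,"x":-19,"y":-43.5,"z":3,"ax":0,"ay":0,"az":0},{"fingers":85,"x":-19,"y":-43.5,"z":3,"ax":0,"ay":0,"az":0},{"fingers":85,"x":-19,"y":-43.5,"z":3,"ax":0,"ay":0,"az":0},{"fingers":85,"x":-19,"y":-43.5,"z":3,"ax":0,"ay":0,"az":0},{"fingers":85,"x":-16,"y":-43,"z":3,"ax":0,"ay":0,"az":0},{"fingers":85,"x":0,"y":0,"z":0,"ax":0,"ay":0,"az":0}]}}

```text
t: 1.75
eef_pos: [0.4368, 0.0762, 0.2101]
tool_rot: [0.0, 0.005, 1.0, -0.001]
contact_force: [0.3, -0.2, 0.2]
gripper_width: 0.992
grasp_force: 0.0
```

```bash
python3 -c "
from h import *
go(436,80,100);c=snap('wrist','w2')
for P in ([.436,.08,.0615],[.436,.08,.049],[.501,.077,.095]): print(P,w2p(c,P))"
```

```text
t 1.75 tcp mm [436.8  76.2 210.1] yaw of tool y 89.46 tilt [ 0.0002 -0.0019] w 0.992 F [ 0.3 -0.2  0.2] grip 0.0
shift [  0.8   4.  110.1]
[0.436, 0.08, 0.0615] [[327.5421345  226.30966676]]
[0.436, 0.08, 0.049] [[327.37763315 223.09911836]]
[0.501, 0.077, 0.095] [[324.90961446 310.47301059]]
```

View pics/w2.png

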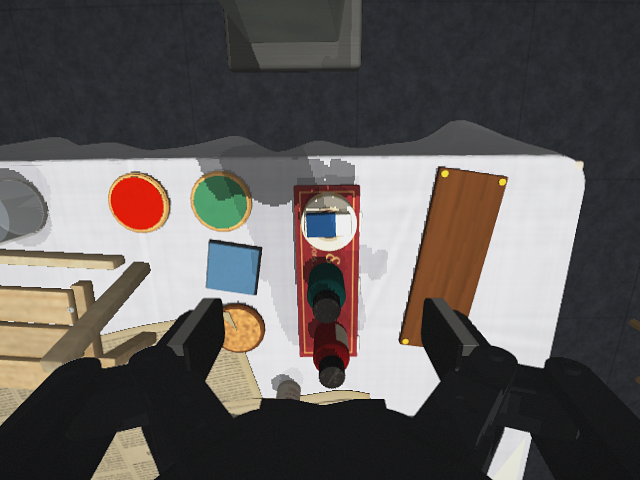

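The wrist view shows the eraser across the roll at about (328,226), with the tile at (234,267), cork at (242,328), red disc at (139,202), green disc at (221,201) and board at (455,260). I'll cross-check the positions with it.

Run:
```python
from h import *
c=pickle.load(open("w2.pkl","rb"))
H=lambda lo,hi,S=90,V=40,Vh=255:(lambda h:((h[...,0]-lo)%180<=(hi-lo)%180)&(h[...,1]>S)&(h[...,2]>V)&(h[...,2]<=Vh))
B=lambda x,y,r:(x-r,x+r,y-r,y+r)
P=lambda n,*a:print(n,blob(*a,s=2000))
P("tile",c,B(.496,-.025,.045),.008,H(95,120))
P("gd top",c,B(.423,-.032,.040),.008,H(60,90,60,20))
P("rd top",c,B(.423,-.118,.04),.008,H(170,8,150))
P("board",c,(.37,.62,.13,.28),.008,H(0,30,80,30))
P("eraser blue",c,B(.436,.079,.035),.0615,H(100,125,100))
P("gcap",c,B(.500,.075,.018),.095,lambda h:(h[...,2]<70)&(h[...,1]<110))
t=pickle.load(open("top0.pkl","rb"))
ims=[cv2.resize(ortho(k,.40,.475,.04,.115,z,4000),(380,380)) for k,z in((c,.0615),(t,.0615))]
cv2.imwrite("pics/er.png",np.hstack(ims)[:,:,::-1])
```

```text
tile {'c': array([ 0.4954, -0.0238], dtype=float32), 'size': [53.9, 53.9], 'ang': 170.2, 'cen': array([ 0.4953, -0.0238]), 'd': np.float64(59.9)}
gd top {'c': array([ 0.4222, -0.0302], dtype=float32), 'size': [53.5, 53.5], 'ang': 0.0, 'cen': array([ 0.4224, -0.0303]), 'd': np.float64(53.4)}
rd top {'c': array([ 0.4228, -0.1172], dtype=float32), 'size': [54.5, 54.5], 'ang': 0.0, 'cen': array([ 0.4228, -0.1172]), 'd': np.float64(54.3)}
board {'c': array([0.4946, 0.2125], dtype=float32), 'size': [72.5, 204.6], 'ang': 171.5, 'cen': array([0.4773, 0.2131]), 'd': np.float64(122.4)}
eraser blue {'c': array([0.4342, 0.0738], dtype=float32), 'size': [21.5, 25.5], 'ang': 90.0, 'cen': array([0.4345, 0.074 ]), 'd': np.float64(25.8)}
gcap {'c': array([0.4972, 0.078 ], dtype=float32), 'size': [23.0, 30.5], 'ang': 0.0, 'cen': array([0.4972, 0.078 ]), 'd': np.float64(27.1)}
```

View pics/er.png

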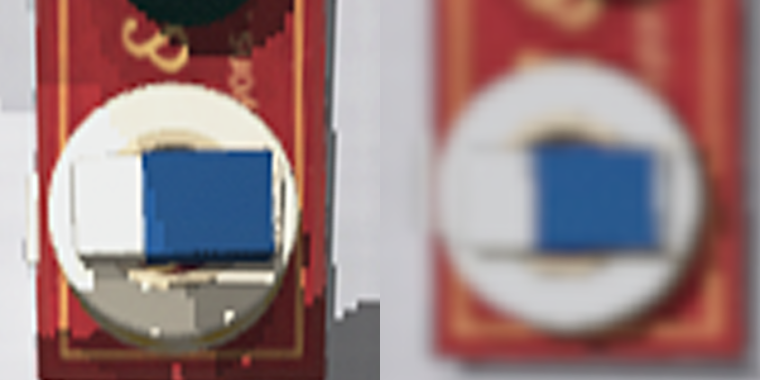

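The eraser's centre is at about (435, 80) mm with its long side along y. I'll grip it by its ends with the tool straight down.

Request:
{"op": "jog_arm", "data": {"rows": [{"fingers":85,"x":1.8,"y":3.8,"z":35,"ax":0,"ay":0,"az":-0.5},{"fingers":85,"x":0,"y":0,"z":40,"ax":0,"ay":0,"az":0},{"fingers":85,"x":0,"y":0,"z":40,"ax":0,"ay":0,"az":0},{"fingers":85,"x":0,"y":0,"z":30,"ax":0,"ay":0,"az":0},{"fingers":85,"x":0,"y":0,"z":15,"ax":0,"ay":0,"az":0},{"fingers":70,"x":0,"y":0,"z":0,"ax":0,"ay":0,"az":0},{"fingers":55,"x":0,"y":0,"z":0,"ax":0,"ay":0,"az":0},{"fingers":50,"x":0,"y":0,"z":0,"ax":0,"ay":0,"az":0}], "force": 25}}

```text
t: 2.6
eef_pos: [0.4346, 0.0869, 0.0513]
tool_rot: [0.001, -0.005, 1.0, 0.0]
contact_force: [0.3, -0.4, -0.2]
gripper_width: 0.586
grasp_force: 0.0
```

Request:
{"op": "jog_arm", "data": {"rows": [{"fingers":46,"x":0,"y":0,"z":0,"ax":0,"ay":0,"az":0},{"fingers":42,"x":0,"y":0,"z":0,"ax":0,"ay":0,"az":0},{"fingers":38,"x":0,"y":0,"z":0,"ax":0,"ay":0,"az":0},{"fingers":34,"x":0,"y":0,"z":0,"ax":0,"ay":0,"az":0},{"fingers":30,"x":0,"y":0,"z":0,"ax":0,"ay":0,"az":0},{"fingers":30,"x":0,"y":0,"z":0,"ax":0,"ay":0,"az":0},{"fingers":30,"x":0,"y":0,"z":-10,"ax":0,"ay":0,"az":0},{"fingers":30,"x":0,"y":0,"z":-20,"ax":0,"ay":0,"az":0}], "force": 25}}

```text
t: 3.4
eef_pos: [0.4329, 0.0857, 0.0803]
tool_rot: [-0.001, -0.004, 1.0, -0.0]
contact_force: [-0.4, -0.6, 0.2]
gripper_width: 0.48
grasp_force: 25.5
```

```bash
python3 -c "
from h import *
go(496,-25,10);c=snap('wrist','w3')"
```

```text
t 3.4 tcp mm [432.9  85.7  80.3] yaw of tool y 90.5 tilt [-0.0023 -0.001 ] w 0.48 F [-0.4 -0.6  0.2] grip 25.5
shift [ -62.3 -111.2   70.3]
```

View pics/w3.png

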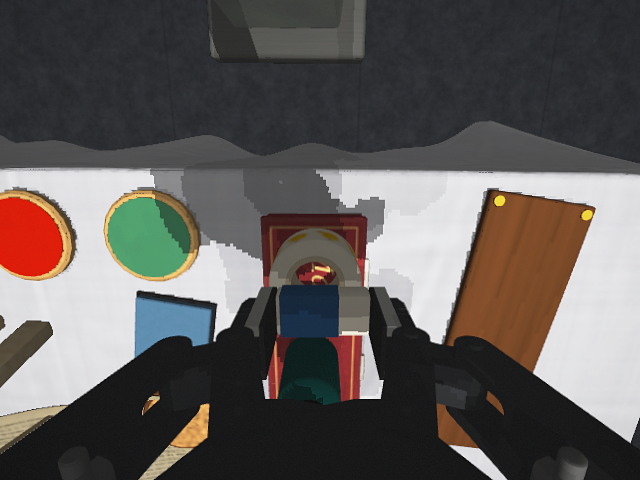

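The wrist picture shows the eraser held between the pads at about (325,310), clear of the roll. Carrying it to above the tile.

Request:
{"op": "jog_arm", "data": {"rows": [{"fingers":30,"x":0,"y":0,"z":-30,"ax":0,"ay":0,"az":0.5},{"fingers":30,"x":-10,"y":-20,"z":0,"ax":0,"ay":0,"az":0},{"fingers":30,"x":-15,"y":-27,"z":0,"ax":0,"ay":0,"az":0},{"fingers":30,"x":-15,"y":-27,"z":0,"ax":0,"ay":0,"az":0},{"fingers":30,"x":-13,"y":-22,"z":10,"ax":0,"ay":0,"az":0},{"fingers":30,"x":-9.3,"y":-15,"z":40,"ax":0,"ay":0,"az":0},{"fingers":30,"x":0,"y":0,"z":20,"ax":0,"ay":0,"az":0},{"fingers":30,"x":0,"y":0,"z":5,"ax":0,"ay":0,"az":0}]}}

```text
t: 4.25
eef_pos: [0.4948, -0.0256, 0.0337]
tool_rot: [-0.002, 0.001, 1.0, -0.0]
contact_force: [-0.8, -0.2, 0.4]
gripper_width: 0.48
grasp_force: 25.6
```

Request:
{"op": "jog_arm", "data": {"rows": [{"fingers":30,"x":0,"y":0,"z":0,"ax":0,"ay":0,"az":0},{"fingers":30,"x":0,"y":0,"z":0,"ax":0,"ay":0,"az":0},{"fingers":30,"x":0,"y":0,"z":0,"ax":0,"ay":0,"az":0},{"fingers":30,"x":0,"y":0,"z":0,"ax":0,"ay":0,"az":0},{"fingers":30,"x":0,"y":0,"z":0,"ax":0,"ay":0,"az":0},{"fingers":30,"x":0,"y":0,"z":0,"ax":0,"ay":0,"az":0},{"fingers":30,"x":0,"y":0,"z":0,"ax":0,"ay":0,"az":0},{"fingers":30,"x":0,"y":0,"z":0,"ax":0,"ay":0,"az":0}]}}

```text
t: 5.05
eef_pos: [0.4962, -0.0249, 0.0353]
tool_rot: [0.0, -0.0, 1.0, 0.0]
contact_force: [-0.1, -0.2, -0.2]
gripper_width: 0.481
grasp_force: 25.6
```

```bash
python3 -c "
from h import *
go(495.8,-24.8,10)"
```

```text
t 5.05 tcp mm [496.2 -24.9  35.3] yaw of tool y 90.01 tilt [0. 0.] w 0.481 F [-0.1 -0.2 -0.2] grip 25.6
shift [ 0.4  0.1 25.3]
```

Request:
{"op": "jog_arm", "data": {"rows": [{"fingers":30,"x":1,"y":0,"z":12,"ax":0,"ay":0,"az":0},{"fingers":30,"x":0,"y":0,"z":8,"ax":0,"ay":0,"az":0},{"fingers":30,"x":0,"y":0,"z":3,"ax":0,"ay":0,"az":0},{"fingers":30,"x":0,"y":0,"z":2,"ax":0,"ay":0,"az":0},{"fingers":30,"x":0,"y":0,"z":0.5,"ax":0,"ay":0,"az":0},{"fingers":30,"x":0,"y":0,"z":0,"ax":0,"ay":0,"az":0},{"fingers":30,"x":0,"y":0,"z":0,"ax":0,"ay":0,"az":0},{"fingers":30,"x":0,"y":0,"z":0,"ax":0,"ay":0,"az":0}]}}

```text
t: 5.85
eef_pos: [0.4944, -0.025, 0.0102]
tool_rot: [-0.001, 0.0, 1.0, 0.0]
contact_force: [-4.2, 0.1, 11.1]
gripper_width: 0.484
grasp_force: 26.8
```

```bash
python3 -c "
from h import *
st()"
```

```text
t 5.85 tcp mm [494.4 -25.   10.2] yaw of tool y 89.98 tilt [-0.0017  0.0005] w 0.484 F [-4.2  0.1 11.1] grip 26.8
```

It is seated on the tile. Releasing and lifting.

Request:
{"op": "jog_arm", "data": {"rows": [{"fingers":30,"x":0,"y":0,"z":-0.7,"ax":0,"ay":0,"az":0},{"fingers":45,"x":0,"y":0,"z":0,"ax":0,"ay":0,"az":0},{"fingers":52,"x":0,"y":0,"z":0,"ax":0,"ay":0,"az":0},{"fingers":60,"x":0,"y":0,"z":0,"ax":0,"ay":0,"az":0},{"fingers":70,"x":0,"y":0,"z":-10,"ax":0,"ay":0,"az":0},{"fingers":80,"x":0,"y":0,"z":-40,"ax":0,"ay":0,"az":0},{"fingers":85,"x":0,"y":0,"z":-50,"ax":0,"ay":0,"az":0},{"fingers":85,"x":0,"y":0,"z":-40,"ax":0,"ay":0,"az":0}]}}

```text
t: 6.65
eef_pos: [0.4954, -0.0252, 0.1532]
tool_rot: [0.001, 0.0, 1.0, -0.0]
contact_force: [0.8, 0.2, -0.6]
gripper_width: 0.998
grasp_force: 0.0
```

Request:
{"op": "jog_arm", "data": {"rows": [{"fingers":85,"x":14,"y":26,"z":0,"ax":0,"ay":0,"az":0},{"fingers":85,"x":15,"y":26,"z":0,"ax":0,"ay":0,"az":0},{"fingers":85,"x":15,"y":26,"z":0,"ax":0,"ay":0,"az":0},{"fingers":85,"x":14,"y":26,"z":0,"ax":0,"ay":0,"az":0},{"fingers":85,"x":0,"y":0,"z":0,"ax":0,"ay":0,"az":0},{"fingers":85,"x":0,"y":0,"z":0,"ax":0,"ay":0,"az":0},{"fingers":85,"x":0,"y":0,"z":0,"ax":0,"ay":0,"az":0},{"fingers":85,"x":0,"y":0,"z":0,"ax":0,"ay":0,"az":0}]}}

```text
t: 7.45
eef_pos: [0.4377, 0.0781, 0.1506]
tool_rot: [0.0, 0.001, 1.0, -0.0]
contact_force: [0.3, -0.2, -0.2]
gripper_width: 1.0
grasp_force: 0.0
```

Run:
```python
from h import *
go(437,80,28);c=snap('wrist','w4');t=snap('top','t4')
H=lambda lo,hi,S=90,V=40,Vh=255:(lambda h:((h[...,0]-lo)%180<=(hi-lo)%180)&(h[...,1]>S)&(h[...,2]>V)&(h[...,2]<=Vh))
a=cv2.resize(ortho(c,.39,.48,.035,.125,.049,4000),(400,400))
b=cv2.resize(ortho(c,.455,.535,-.065,.015,.0205,4000),(400,400))
cv2.imwrite("pics/c4.png",np.hstack([a,b])[:,:,::-1])
```

```text
t 7.45 tcp mm [437.7  78.1 150.6] yaw of tool y 89.89 tilt [ 0.0003 -0.0002] w 1.0 F [ 0.3 -0.2 -0.2] grip 0.0
shift [  0.7   2.  122.6]
```

View pics/c4.png

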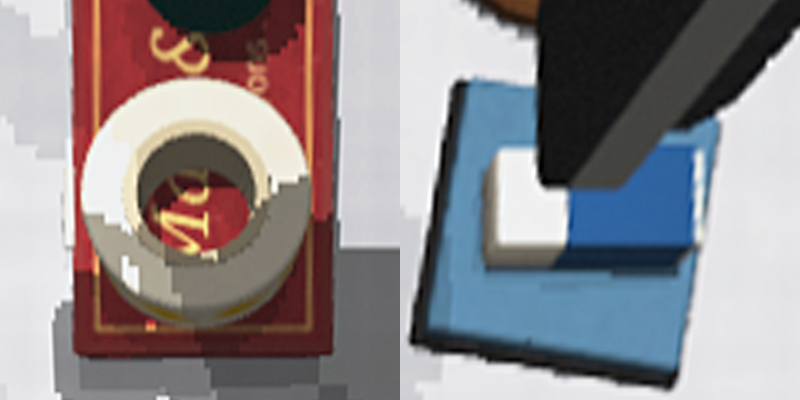

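Left, the roll's top ring spans columns 82–311 and rows 78–307, giving a centre of (436.7, 80.8) mm. Right, the eraser lies flat in the middle of the tile at (495.6, −24). Next I'll grip the roll.

Request:
{"op": "jog_arm", "data": {"rows": [{"fingers":85,"x":1,"y":2.6,"z":30,"ax":0,"ay":0,"az":0},{"fingers":85,"x":0,"y":0,"z":40,"ax":0,"ay":0,"az":0},{"fingers":85,"x":0,"y":0,"z":35,"ax":0,"ay":0,"az":0},{"fingers":85,"x":0,"y":0,"z":14,"ax":0,"ay":0,"az":0},{"fingers":85,"x":0,"y":0,"z":4,"ax":0,"ay":0,"az":0},{"fingers":75,"x":0,"y":0,"z":0,"ax":0,"ay":0,"az":0},{"fingers":65,"x":0,"y":0,"z":0,"ax":0,"ay":0,"az":0},{"fingers":60,"x":0,"y":0,"z":0,"ax":0,"ay":0,"az":0}], "force": 30}}

```text
t: 8.35
eef_pos: [0.4371, 0.0819, 0.0285]
tool_rot: [0.001, 0.0, 1.0, 0.0]
contact_force: [0.5, -0.2, 0.1]
gripper_width: 0.701
grasp_force: 0.0
```

Request:
{"op": "jog_arm", "data": {"rows": [{"fingers":56,"x":0,"y":0,"z":0,"ax":0,"ay":0,"az":0},{"fingers":52,"x":0,"y":0,"z":0,"ax":0,"ay":0,"az":0},{"fingers":48,"x":0,"y":0,"z":0,"ax":0,"ay":0,"az":0},{"fingers":42,"x":0,"y":0,"z":0,"ax":0,"ay":0,"az":0},{"fingers":40,"x":0,"y":0,"z":0,"ax":0,"ay":0,"az":0},{"fingers":40,"x":0,"y":0,"z":0,"ax":0,"ay":0,"az":0},{"fingers":40,"x":0,"y":0,"z":0,"ax":0,"ay":0,"az":0},{"fingers":40,"x":0,"y":0,"z":-5,"ax":0,"ay":0,"az":0}]}}

```text
t: 9.15
eef_pos: [0.4361, 0.0817, 0.0326]
tool_rot: [-0.0, -0.0, 1.0, -0.0]
contact_force: [-0.9, -0.4, -0.1]
gripper_width: 0.594
grasp_force: 31.5
```

```bash
python3 -c "
from h import *
go(571.2,-25.5,14)"
```

```text
t 9.15 tcp mm [436.1  81.7  32.6] yaw of tool y 90.01 tilt [-0.0002 -0.    ] w 0.594 F [-0.9 -0.4 -0.1] grip 31.5
shift [-135.1 -107.2   18.6]
```

Request:
{"op": "jog_arm", "data": {"rows": [{"fingers":40,"x":0,"y":0,"z":-35,"ax":0,"ay":0,"az":0},{"fingers":40,"x":0,"y":0,"z":-45,"ax":0,"ay":0,"az":0},{"fingers":40,"x":-12,"y":-10,"z":-25,"ax":0,"ay":0,"az":0},{"fingers":40,"x":-30,"y":-24,"z":0,"ax":0,"ay":0,"az":0},{"fingers":40,"x":-33,"y":-26,"z":0,"ax":0,"ay":0,"az":0},{"fingers":40,"x":-33,"y":-26,"z":0,"ax":0,"ay":0,"az":0},{"fingers":40,"x":-20,"y":-16,"z":15,"ax":0,"ay":0,"az":0},{"fingers":40,"x":-7,"y":-5,"z":40,"ax":0,"ay":0,"az":0}]}}

```text
t: 9.95
eef_pos: [0.5766, -0.028, 0.0853]
tool_rot: [0.005, 0.001, 1.0, -0.0]
contact_force: [0.9, 0.6, -0.6]
gripper_width: 0.598
grasp_force: 31.8
```

Request:
{"op": "jog_arm", "data": {"rows": [{"fingers":40,"x":0,"y":0,"z":35,"ax":0,"ay":0,"az":0},{"fingers":40,"x":0,"y":0,"z":10,"ax":0,"ay":0,"az":0},{"fingers":40,"x":0,"y":0,"z":0,"ax":0,"ay":0,"az":0},{"fingers":40,"x":0,"y":0,"z":0,"ax":0,"ay":0,"az":0},{"fingers":40,"x":0,"y":0,"z":0,"ax":0,"ay":0,"az":0},{"fingers":40,"x":0,"y":0,"z":0,"ax":0,"ay":0,"az":0},{"fingers":40,"x":0,"y":0,"z":0,"ax":0,"ay":0,"az":0},{"fingers":40,"x":0,"y":0,"z":0,"ax":0,"ay":0,"az":0}]}}

```text
t: 10.75
eef_pos: [0.5715, -0.0251, 0.0381]
tool_rot: [0.0, -0.0, 1.0, 0.0]
contact_force: [0.2, -0.4, -0.4]
gripper_width: 0.591
grasp_force: 31.8
```

Run:
```python
from h import *
go(571.2,-25.5,14);t=snap('top','t5')
# is the cork visible with the wooden rim? refine from t4
t=pickle.load(open("t4.pkl","rb"))
im=ortho(t,.525,.617,-.072,.02,.008,4000);w=pickle.load(open("w4.pkl","rb"))
im2=ortho(w,.525,.617,-.072,.02,.008,4000)
cv2.imwrite("pics/c5.png",cv2.resize(np.hstack([im,im2]),(800,400))[:,:,::-1])
```

```text
t 10.75 tcp mm [571.5 -25.1  38.1] yaw of tool y 90.02 tilt [0.0009 0.0002] w 0.591 F [ 0.2 -0.4 -0.4] grip 31.8
shift [ 0.3 -0.4 24.1]
```

View pics/c5.png

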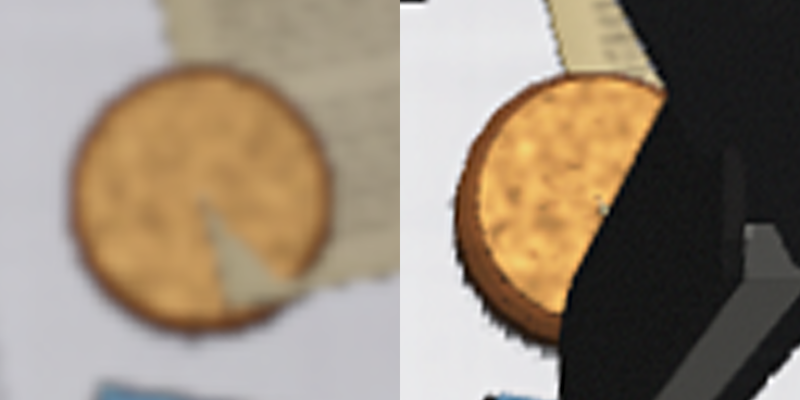

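The cork disc (left crop, centred about (202,195)) lies at about (571.7, −25.6), so the roll is right above it. Lowering.

Request:
{"op": "jog_arm", "data": {"rows": [{"fingers":40,"x":0,"y":-0.4,"z":12,"ax":0,"ay":0,"az":0},{"fingers":40,"x":0,"y":0,"z":7,"ax":0,"ay":0,"az":0},{"fingers":40,"x":0,"y":0,"z":3,"ax":0,"ay":0,"az":0},{"fingers":40,"x":0,"y":0,"z":1.5,"ax":0,"ay":0,"az":0},{"fingers":40,"x":0,"y":0,"z":0.5,"ax":0,"ay":0,"az":0},{"fingers":40,"x":0,"y":0,"z":0,"ax":0,"ay":0,"az":0},{"fingers":40,"x":0,"y":0,"z":0,"ax":0,"ay":0,"az":0},{"fingers":40,"x":0,"y":0,"z":0,"ax":0,"ay":0,"az":0}]}}

```text
t: 11.6
eef_pos: [0.5702, -0.0257, 0.0136]
tool_rot: [-0.001, 0.0, 1.0, 0.0]
contact_force: [-4.6, 0.9, 7.2]
gripper_width: 0.595
grasp_force: 32.6
```

Request:
{"op": "jog_arm", "data": {"rows": [{"fingers":40,"x":-0.8,"y":0,"z":-0.7,"ax":0,"ay":0,"az":0},{"fingers":56,"x":0,"y":0,"z":0,"ax":0,"ay":0,"az":0},{"fingers":65,"x":0,"y":0,"z":0,"ax":0,"ay":0,"az":0},{"fingers":75,"x":0,"y":0,"z":0,"ax":0,"ay":0,"az":0},{"fingers":85,"x":0,"y":0,"z":-15,"ax":0,"ay":0,"az":0},{"fingers":85,"x":0,"y":0,"z":-45,"ax":0,"ay":0,"az":0},{"fingers":85,"x":0,"y":0,"z":-50,"ax":0,"ay":0,"az":0},{"fingers":85,"x":0,"y":0,"z":-36,"ax":0,"ay":0,"az":0}]}}

```text
t: 12.4
eef_pos: [0.5729, -0.0261, 0.1641]
tool_rot: [0.002, 0.0, 1.0, 0.0]
contact_force: [1.2, 1.3, 0.1]
gripper_width: 0.997
grasp_force: 0.0
```

Request:
{"op": "jog_arm", "data": {"rows": [{"fingers":85,"x":1,"y":20,"z":0,"ax":0,"ay":0,"az":0},{"fingers":85,"x":2,"y":30,"z":0,"ax":0,"ay":0,"az":0},{"fingers":85,"x":1,"y":30,"z":0,"ax":0,"ay":0,"az":0},{"fingers":85,"x":1,"y":20,"z":0,"ax":0,"ay":0,"az":0},{"fingers":85,"x":0,"y":6,"z":0,"ax":0,"ay":0,"az":0},{"fingers":85,"x":0,"y":0,"z":0,"ax":0,"ay":0,"az":0},{"fingers":85,"x":0,"y":0,"z":0,"ax":0,"ay":0,"az":0},{"fingers":85,"x":0,"y":0,"z":0,"ax":0,"ay":0,"az":0}]}}

```text
t: 13.2
eef_pos: [0.5671, 0.0784, 0.1604]
tool_rot: [0.0, 0.001, 1.0, -0.0]
contact_force: [-0.2, -1.0, -0.7]
gripper_width: 0.992
grasp_force: 0.0
```

Run:
```python
from h import *
go(565.5,81,42);c=snap('wrist','w6')
for P in ([.571,-.0255,.035],[.5655,.081,.095],[.5655,.081,.022],[.4995,.0775,.022],[.4995,.0775,.095]): print(P,w2p(c,P)[0].round(0))
```

```text
t 13.2 tcp mm [567.1  78.4 160.4] yaw of tool y 89.87 tilt [ 0.0002 -0.0007] w 0.992 F [-0.2 -1.  -0.7] grip 0.0
shift [  1.6   2.6 118.4]
[0.571, -0.0255, 0.035] [197. 239.]
[0.5655, 0.081, 0.095] [327. 255.]
[0.5655, 0.081, 0.022] [326. 228.]
[0.4995, 0.0775, 0.022] [322. 148.]
[0.4995, 0.0775, 0.095] [321. 150.]
```

View pics/w6.png

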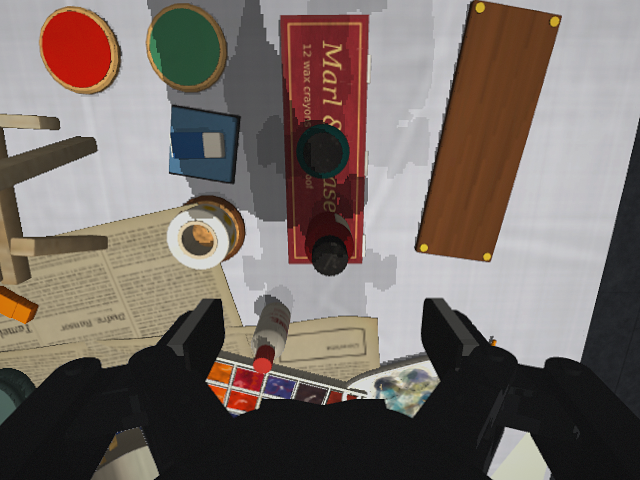

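The wrist picture shows the red cap at (330,256), the green cap at (322,151), the roll on the cork at (198,238) and the eraser on the tile at (198,145). I'll take the red bottle by its body.

Request:
{"op": "jog_arm", "data": {"rows": [{"fingers":85,"x":1.2,"y":3.8,"z":25,"ax":0,"ay":0,"az":0},{"fingers":85,"x":0,"y":0,"z":35,"ax":0,"ay":0,"az":0},{"fingers":85,"x":0,"y":0,"z":35,"ax":0,"ay":0,"az":0},{"fingers":85,"x":0,"y":0,"z":18,"ax":0,"ay":0,"az":0},{"fingers":85,"x":0,"y":0,"z":5,"ax":0,"ay":0,"az":0},{"fingers":70,"x":0,"y":0,"z":0,"ax":0,"ay":0,"az":0},{"fingers":55,"x":0,"y":0,"z":0,"ax":0,"ay":0,"az":0},{"fingers":48,"x":0,"y":0,"z":0,"ax":0,"ay":0,"az":0}], "force": 40}}

```text
t: 14.05
eef_pos: [0.5668, 0.0841, 0.0435]
tool_rot: [0.001, 0.0, 1.0, 0.0]
contact_force: [-0.3, -0.1, 0.0]
gripper_width: 0.563
grasp_force: 0.0
```

Request:
{"op": "jog_arm", "data": {"rows": [{"fingers":44,"x":0,"y":0,"z":0,"ax":0,"ay":0,"az":0},{"fingers":41,"x":0,"y":0,"z":0,"ax":0,"ay":0,"az":0},{"fingers":38,"x":0,"y":0,"z":0,"ax":0,"ay":0,"az":0},{"fingers":35,"x":0,"y":0,"z":0,"ax":0,"ay":0,"az":0},{"fingers":30,"x":0,"y":0,"z":0,"ax":0,"ay":0,"az":0},{"fingers":26,"x":0,"y":0,"z":0,"ax":0,"ay":0,"az":0},{"fingers":26,"x":0,"y":0,"z":0,"ax":0,"ay":0,"az":0},{"fingers":26,"x":0,"y":0,"z":0,"ax":0,"ay":0,"az":0}]}}

```text
t: 14.85
eef_pos: [0.566, 0.084, 0.0427]
tool_rot: [0.0, 0.0, 1.0, 0.0]
contact_force: [-2.2, -0.4, 5.6]
gripper_width: 0.411
grasp_force: 39.3
```

Run:
```python
from h import *
go(423.3,-117.6,28)
# disc centres from w6 and w4, incl. wood rim
for k in ("w6","w4","t4"):
    c=pickle.load(open(k+".pkl","rb"))
    f1=lambda h:((h[...,0]>=172)|(h[...,0]<=6))&(h[...,1]>150)
    f2=lambda h:(h[...,0]>60)&(h[...,0]<95)&(h[...,1]>60)
    for n,b,f in(("rd",(.383,.463,-.158,-.078),f1),("gd",(.383,.463,-.072,.008),f2),("cork",(.53,.612,-.067,.015),lambda h:(h[...,0]<22)&(h[...,1]>110))):
        print(k,n,blob(c,b,.008,f,2000))
```

```text
t 14.85 tcp mm [566.   84.   42.7] yaw of tool y 90.0 tilt [0.0005 0.0001] w 0.411 F [-2.2 -0.4  5.6] grip 39.3
shift [ 142.7 -201.6   14.6]
w6 rd {'c': array([ 0.4228, -0.117 ], dtype=float32), 'size': [54.0, 54.5], 'ang': 0.0, 'cen': array([ 0.4228, -0.117 ]), 'd': np.float64(54.2)}
w6 gd {'c': array([ 0.4224, -0.0303], dtype=float32), 'size': [53.9, 54.1], 'ang': 50.2, 'cen': array([ 0.4224, -0.0303]), 'd': np.float64(53.8)}
w6 cork {'c': array([ 0.5633, -0.0118], dtype=float32), 'size': [35.7, 62.2], 'ang': 28.5, 'cen': array([ 0.5605, -0.0078]), 'd': np.float64(27.5)}
w4 rd {'c': array([ 0.4225, -0.1172], dtype=float32), 'size': [54.0, 54.5], 'ang': 90.0, 'cen': array([ 0.4228, -0.1172]), 'd': np.float64(54.0)}
w4 gd {'c': array([ 0.4222, -0.0305], dtype=float32), 'size': [53.5, 54.0], 'ang': 90.0, 'cen': array([ 0.4224, -0.0304]), 'd': np.float64(53.7)}
w4 cork {'c': array([ 0.5739, -0.0123], dtype=float32), 'size': [36.3, 64.9], 'ang': 155.8, 'cen': array([ 0.5732, -0.0139]), 'd': np.float64(47.6)}
t4 rd {'c': array([ 0.4238, -0.118 ], dtype=float32), 'size': [51.0, 51.5], 'ang': 0.0, 'cen': array([ 0.4237, -0.1181]), 'd': np.float64(51.6)}
t4 gd {'c': array([ 0.4232, -0.0315], dtype=float32), 'size': [50.8, 51.1], 'ang': 18.4, 'cen': array([ 0.4233, -0.0315]), 'd': np.float64(50.7)}
t4 cork {'c': array([ 0.5714, -0.0259], dtype=float32), 'size': [58.0, 59.3], 'ang': 137.3, 'cen': array([ 0.5727, -0.0255]), 'd': np.float64(56.1)}
```

The bottle is gripped (35 mm). Lifting and carrying it to the red disc.

Request:
{"op": "jog_arm", "data": {"rows": [{"fingers":26,"x":0,"y":0,"z":-15,"ax":0,"ay":0,"az":0},{"fingers":26,"x":0,"y":0,"z":-35,"ax":0,"ay":0,"az":0},{"fingers":26,"x":0,"y":0,"z":-35,"ax":0,"ay":0,"az":0},{"fingers":26,"x":0,"y":0,"z":-20,"ax":0,"ay":0,"az":0},{"fingers":26,"x":8.5,"y":-12,"z":0,"ax":0,"ay":0,"az":0},{"fingers":26,"x":17,"y":-24,"z":0,"ax":0,"ay":0,"az":0},{"fingers":26,"x":23,"y":-32,"z":0,"ax":0,"ay":0,"az":0},{"fingers":26,"x":26,"y":-36.5,"z":0,"ax":0,"ay":0,"az":0}]}}

```text
t: 15.65
eef_pos: [0.4896, -0.0212, 0.1467]
tool_rot: [-0.001, -0.001, 1.0, -0.0]
contact_force: [0.2, -1.6, -0.7]
gripper_width: 0.411
grasp_force: 40.1
```

Request:
{"op": "jog_arm", "data": {"rows": [{"fingers":26,"x":26,"y":-36.5,"z":0,"ax":0,"ay":0,"az":0},{"fingers":26,"x":21,"y":-30,"z":0,"ax":0,"ay":0,"az":0},{"fingers":26,"x":14.5,"y":-20.5,"z":0,"ax":0,"ay":0,"az":0},{"fingers":26,"x":7,"y":-10,"z":20,"ax":0,"ay":0,"az":0},{"fingers":26,"x":0,"y":0,"z":35,"ax":0,"ay":0,"az":0},{"fingers":26,"x":0,"y":0,"z":30,"ax":0,"ay":0,"az":0},{"fingers":26,"x":0,"y":0,"z":10,"ax":0,"ay":0,"az":0},{"fingers":26,"x":0,"y":0,"z":0,"ax":0,"ay":0,"az":0}]}}

```text
t: 16.45
eef_pos: [0.421, -0.1175, 0.0511]
tool_rot: [-0.002, 0.0, 1.0, 0.0]
contact_force: [0.5, -0.7, -1.4]
gripper_width: 0.41
grasp_force: 40.1
```

Request:
{"op": "jog_arm", "data": {"rows": [{"fingers":26,"x":0,"y":0,"z":0,"ax":0,"ay":0,"az":0},{"fingers":26,"x":0,"y":0,"z":0,"ax":0,"ay":0,"az":0},{"fingers":26,"x":0,"y":0,"z":0,"ax":0,"ay":0,"az":0},{"fingers":26,"x":0,"y":0,"z":0,"ax":0,"ay":0,"az":0},{"fingers":26,"x":0,"y":0,"z":0,"ax":0,"ay":0,"az":0},{"fingers":26,"x":0,"y":0,"z":0,"ax":0,"ay":0,"az":0},{"fingers":26,"x":0,"y":0,"z":0,"ax":0,"ay":0,"az":0},{"fingers":26,"x":0,"y":0,"z":0,"ax":0,"ay":0,"az":0}]}}

```text
t: 17.25
eef_pos: [0.4228, -0.1174, 0.0522]
tool_rot: [-0.0, -0.0, 1.0, 0.0]
contact_force: [-0.6, -0.3, -1.7]
gripper_width: 0.404
grasp_force: 40.1
```

```bash
python3 -c "
from h import *
go(423,-117.4,28);snap('wrist','w7')"
```

```text
t 17.25 tcp mm [ 422.8 -117.4   52.2] yaw of tool y 90.01 tilt [-0.0001  0.    ] w 0.404 F [-0.6 -0.3 -1.7] grip 40.1
shift [-0.2  0.  24.2]
```

View pics/w7.png

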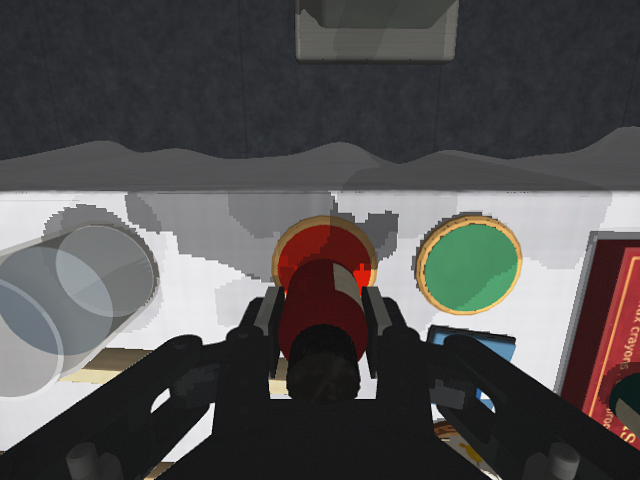

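The red bottle hangs upright over the red disc (320,270), clear of the jar and stand. Lowering.

Request:
{"op": "jog_arm", "data": {"rows": [{"fingers":26,"x":0,"y":0,"z":10,"ax":0,"ay":0,"az":0},{"fingers":26,"x":0,"y":0,"z":8,"ax":0,"ay":0,"az":0},{"fingers":26,"x":0,"y":0,"z":3,"ax":0,"ay":0,"az":0},{"fingers":26,"x":0,"y":0,"z":1.5,"ax":0,"ay":0,"az":0},{"fingers":26,"x":0,"y":0,"z":0.5,"ax":0,"ay":0,"az":0},{"fingers":26,"x":0,"y":0,"z":0.3,"ax":0,"ay":0,"az":0},{"fingers":26,"x":0,"y":0,"z":0,"ax":0,"ay":0,"az":0},{"fingers":26,"x":0,"y":0,"z":0,"ax":0,"ay":0,"az":0}]}}

```text
t: 18.1
eef_pos: [0.423, -0.1174, 0.0291]
tool_rot: [0.0, -0.0, 1.0, 0.0]
contact_force: [-0.4, 0.6, 0.1]
gripper_width: 0.411
grasp_force: 40.1
```

Request:
{"op": "jog_arm", "data": {"rows": [{"fingers":26,"x":0,"y":0,"z":0.4,"ax":0,"ay":0,"az":0},{"fingers":26,"x":0,"y":0,"z":0.3,"ax":0,"ay":0,"az":0},{"fingers":26,"x":0,"y":0,"z":0,"ax":0,"ay":0,"az":0},{"fingers":26,"x":0,"y":0,"z":0,"ax":0,"ay":0,"az":0},{"fingers":26,"x":0,"y":0,"z":0,"ax":0,"ay":0,"az":0},{"fingers":26,"x":0,"y":0,"z":0,"ax":0,"ay":0,"az":0},{"fingers":26,"x":0,"y":0,"z":0,"ax":0,"ay":0,"az":0},{"fingers":26,"x":0,"y":0,"z":0,"ax":0,"ay":0,"az":0}]}}

```text
t: 18.9
eef_pos: [0.4228, -0.1174, 0.0282]
tool_rot: [0.0, -0.0, 1.0, 0.0]
contact_force: [0.2, -0.2, -1.2]
gripper_width: 0.408
grasp_force: 40.1
```

Request:
{"op": "jog_arm", "data": {"rows": [{"fingers":26,"x":0,"y":0,"z":0.4,"ax":0,"ay":0,"az":0},{"fingers":26,"x":0,"y":0,"z":0.4,"ax":0,"ay":0,"az":0},{"fingers":26,"x":0,"y":0,"z":0,"ax":0,"ay":0,"az":0},{"fingers":26,"x":0,"y":0,"z":0,"ax":0,"ay":0,"az":0},{"fingers":26,"x":0,"y":0,"z":0,"ax":0,"ay":0,"az":0},{"fingers":26,"x":0,"y":0,"z":0,"ax":0,"ay":0,"az":0},{"fingers":26,"x":0,"y":0,"z":0,"ax":0,"ay":0,"az":0},{"fingers":26,"x":0,"y":0,"z":0,"ax":0,"ay":0,"az":0}]}}

```text
t: 19.7
eef_pos: [0.4229, -0.1174, 0.0279]
tool_rot: [0.0, -0.0, 1.0, 0.0]
contact_force: [-3.9, 0.9, 10.8]
gripper_width: 0.412
grasp_force: 41.2
```

Request:
{"op": "jog_arm", "data": {"rows": [{"fingers":26,"x":0,"y":0,"z":-0.7,"ax":0,"ay":0,"az":0},{"fingers":36,"x":0,"y":0,"z":0,"ax":0,"ay":0,"az":0},{"fingers":42,"x":0,"y":0,"z":0,"ax":0,"ay":0,"az":0},{"fingers":52,"x":0,"y":0,"z":0,"ax":0,"ay":0,"az":0},{"fingers":60,"x":0,"y":0,"z":0,"ax":0,"ay":0,"az":0},{"fingers":60,"x":0,"y":0,"z":-15,"ax":0,"ay":0,"az":0},{"fingers":60,"x":0,"y":0,"z":-40,"ax":0,"ay":0,"az":0},{"fingers":60,"x":0,"y":0,"z":-45,"ax":0,"ay":0,"az":0}]}}

```text
t: 20.5
eef_pos: [0.4215, -0.1174, 0.1283]
tool_rot: [-0.002, 0.0, 1.0, -0.0]
contact_force: [1.7, 0.7, 0.3]
gripper_width: 0.701
grasp_force: 0.0
```

Request:
{"op": "jog_arm", "data": {"rows": [{"fingers":60,"x":0,"y":0,"z":-30,"ax":0,"ay":0,"az":0},{"fingers":60,"x":-11,"y":28,"z":0,"ax":0,"ay":0,"az":0},{"fingers":60,"x":-15,"y":38,"z":0,"ax":0,"ay":0,"az":0},{"fingers":60,"x":-16,"y":40,"z":0,"ax":0,"ay":0,"az":0},{"fingers":60,"x":-15,"y":39,"z":0,"ax":0,"ay":0,"az":0},{"fingers":70,"x":-13,"y":32,"z":0,"ax":0,"ay":0,"az":0},{"fingers":80,"x":-7,"y":18,"z":0,"ax":0,"ay":0,"az":0},{"fingers":85,"x":0,"y":0,"z":0,"ax":0,"ay":0,"az":0}]}}

```text
t: 21.3
eef_pos: [0.5004, 0.0801, 0.1579]
tool_rot: [0.0, -0.002, 1.0, 0.0]
contact_force: [0.4, -0.0, -0.6]
gripper_width: 0.999
grasp_force: 0.0
```

Request:
{"op": "jog_arm", "data": {"rows": [{"fingers":85,"x":0,"y":0,"z":0,"ax":0,"ay":0,"az":0},{"fingers":85,"x":0,"y":0,"z":0,"ax":0,"ay":0,"az":0},{"fingers":85,"x":0,"y":0,"z":0,"ax":0,"ay":0,"az":0},{"fingers":85,"x":0,"y":0,"z":0,"ax":0,"ay":0,"az":0},{"fingers":85,"x":0,"y":0,"z":0,"ax":0,"ay":0,"az":0},{"fingers":85,"x":0,"y":0,"z":0,"ax":0,"ay":0,"az":0},{"fingers":85,"x":0,"y":0,"z":0,"ax":0,"ay":0,"az":0},{"fingers":85,"x":0,"y":0,"z":0,"ax":0,"ay":0,"az":0}]}}

```text
t: 22.1
eef_pos: [0.4998, 0.0776, 0.1581]
tool_rot: [0.0, -0.0, 1.0, 0.0]
contact_force: [-0.1, 0.0, -0.0]
gripper_width: 0.995
grasp_force: 0.0
```

Run:
```python
from h import *
go(499.8,78,42);c=snap('wrist','w8')
for P in ([.4998,.078,.095],[.423,-.1174,.081],[.423,-.1174,.008]): print(P,w2p(c,P)[0].round(0))
```

```text
t 22.1 tcp mm [499.8  77.6 158.1] yaw of tool y 90.02 tilt [0. 0.] w 0.995 F [-0.1  0.  -0. ] grip 0.0
shift [ -0.    0.4 116.1]
[0.4998, 0.078, 0.095] [324. 259.]
[0.423, -0.1174, 0.081] [ 15. 137.]
[0.423, -0.1174, 0.008] [ 90. 138.]
```

View pics/w8.png

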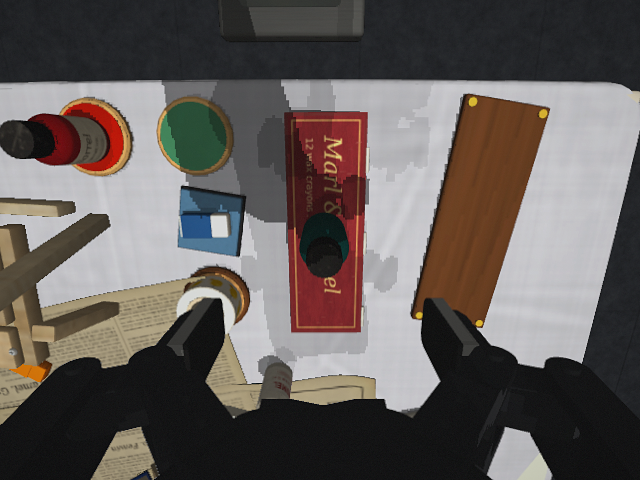

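The red bottle stands upright on its disc (cap at (17,139), predicted (15,137)). The green cap is at (324,258), right under the tool. Gripping the green bottle.

Request:
{"op": "jog_arm", "data": {"rows": [{"fingers":85,"x":0,"y":0.4,"z":25,"ax":0,"ay":0,"az":0},{"fingers":85,"x":0,"y":0,"z":35,"ax":0,"ay":0,"az":0},{"fingers":85,"x":0,"y":0,"z":35,"ax":0,"ay":0,"az":0},{"fingers":85,"x":0,"y":0,"z":16,"ax":0,"ay":0,"az":0},{"fingers":85,"x":0,"y":0,"z":5,"ax":0,"ay":0,"az":0},{"fingers":70,"x":0,"y":0,"z":0,"ax":0,"ay":0,"az":0},{"fingers":55,"x":0,"y":0,"z":0,"ax":0,"ay":0,"az":0},{"fingers":48,"x":0,"y":0,"z":0,"ax":0,"ay":0,"az":0}], "force": 40}}

```text
t: 22.95
eef_pos: [0.5007, 0.0783, 0.0432]
tool_rot: [0.001, -0.0, 1.0, 0.0]
contact_force: [-0.4, -0.5, -0.0]
gripper_width: 0.561
grasp_force: 0.0
```

Request:
{"op": "jog_arm", "data": {"rows": [{"fingers":44,"x":0,"y":0,"z":0,"ax":0,"ay":0,"az":0},{"fingers":41,"x":0,"y":0,"z":0,"ax":0,"ay":0,"az":0},{"fingers":38,"x":0,"y":0,"z":0,"ax":0,"ay":0,"az":0},{"fingers":35,"x":0,"y":0,"z":0,"ax":0,"ay":0,"az":0},{"fingers":30,"x":0,"y":0,"z":0,"ax":0,"ay":0,"az":0},{"fingers":26,"x":0,"y":0,"z":0,"ax":0,"ay":0,"az":0},{"fingers":26,"x":0,"y":0,"z":0,"ax":0,"ay":0,"az":0},{"fingers":26,"x":0,"y":0,"z":0,"ax":0,"ay":0,"az":0}]}}

```text
t: 23.75
eef_pos: [0.5, 0.0781, 0.0425]
tool_rot: [0.0, -0.0, 1.0, 0.0]
contact_force: [-1.6, 0.4, 7.0]
gripper_width: 0.41
grasp_force: 39.3
```

Run:
```python
from h import *
go(422.8,-30.9,28)
```

```text
t 23.75 tcp mm [500.   78.1  42.5] yaw of tool y 90.01 tilt [0.0003 0.0004] w 0.41 F [-1.6  0.4  7. ] grip 39.3
shift [  77.2 -109.    14.5]
```

Request:
{"op": "jog_arm", "data": {"rows": [{"fingers":26,"x":0,"y":0,"z":-12,"ax":0,"ay":0,"az":0},{"fingers":26,"x":0,"y":0,"z":-30,"ax":0,"ay":0,"az":0},{"fingers":26,"x":0,"y":0,"z":-25,"ax":0,"ay":0,"az":0},{"fingers":26,"x":7,"y":-10,"z":-8,"ax":0,"ay":0,"az":0},{"fingers":26,"x":14,"y":-20,"z":0,"ax":0,"ay":0,"az":0},{"fingers":26,"x":18,"y":-25,"z":0,"ax":0,"ay":0,"az":0},{"fingers":26,"x":18,"y":-25,"z":0,"ax":0,"ay":0,"az":0},{"fingers":26,"x":13,"y":-19,"z":0,"ax":0,"ay":0,"az":0}]}}

```text
t: 24.55
eef_pos: [0.4271, -0.023, 0.1167]
tool_rot: [-0.001, 0.001, 1.0, -0.0]
contact_force: [-0.4, 0.3, -0.7]
gripper_width: 0.411
grasp_force: 40.1
```

Request:
{"op": "jog_arm", "data": {"rows": [{"fingers":26,"x":7.2,"y":-10,"z":10,"ax":0,"ay":0,"az":0},{"fingers":26,"x":0,"y":0,"z":25,"ax":0,"ay":0,"az":0},{"fingers":26,"x":0,"y":0,"z":20,"ax":0,"ay":0,"az":0},{"fingers":26,"x":0,"y":0,"z":10,"ax":0,"ay":0,"az":0},{"fingers":26,"x":0,"y":0,"z":0,"ax":0,"ay":0,"az":0},{"fingers":26,"x":0,"y":0,"z":0,"ax":0,"ay":0,"az":0},{"fingers":26,"x":0,"y":0,"z":0,"ax":0,"ay":0,"az":0},{"fingers":26,"x":0,"y":0,"z":0,"ax":0,"ay":0,"az":0}]}}

```text
t: 25.35
eef_pos: [0.4232, -0.0309, 0.0528]
tool_rot: [0.001, -0.0, 1.0, 0.0]
contact_force: [-0.7, -0.0, -0.8]
gripper_width: 0.412
grasp_force: 40.1
```

Run:
```python
from h import *
go(422.8,-30.9,28)
```

```text
t 25.35 tcp mm [423.2 -30.9  52.8] yaw of tool y 90.02 tilt [0.0015 0.0003] w 0.412 F [-0.7 -0.  -0.8] grip 40.1
shift [ 0.4 -0.  24.8]
```

Spot on and within reach. Lowering to just above contact, then gently onto the disc.

Request:
{"op": "jog_arm", "data": {"rows": [{"fingers":26,"x":0,"y":0,"z":10,"ax":0,"ay":0,"az":0},{"fingers":26,"x":0,"y":0,"z":8,"ax":0,"ay":0,"az":0},{"fingers":26,"x":0,"y":0,"z":4,"ax":0,"ay":0,"az":0},{"fingers":26,"x":0,"y":0,"z":1.5,"ax":0,"ay":0,"az":0},{"fingers":26,"x":0,"y":0,"z":0.7,"ax":0,"ay":0,"az":0},{"fingers":26,"x":0,"y":0,"z":0.3,"ax":0,"ay":0,"az":0},{"fingers":26,"x":0,"y":0,"z":0,"ax":0,"ay":0,"az":0},{"fingers":26,"x":0,"y":0,"z":0,"ax":0,"ay":0,"az":0}]}}

```text
t: 26.15
eef_pos: [0.422, -0.0311, 0.0278]
tool_rot: [-0.001, 0.0, 1.0, 0.0]
contact_force: [-2.3, 0.8, 7.6]
gripper_width: 0.412
grasp_force: 41.0
```

Run:
```python
from h import *
go(422.8,-30.9,28)
```

```text
t 26.15 tcp mm [422.  -31.1  27.8] yaw of tool y 89.99 tilt [-0.0011  0.0004] w 0.412 F [-2.3  0.8  7.6] grip 41.0
shift [-0.8  0.2 -0.2]
```

Request:
{"op": "jog_arm", "data": {"rows": [{"fingers":26,"x":-0.5,"y":0,"z":-0.6,"ax":0,"ay":0,"az":0},{"fingers":36,"x":0,"y":0,"z":0,"ax":0,"ay":0,"az":0},{"fingers":42,"x":0,"y":0,"z":0,"ax":0,"ay":0,"az":0},{"fingers":52,"x":0,"y":0,"z":0,"ax":0,"ay":0,"az":0},{"fingers":56,"x":0,"y":0,"z":0,"ax":0,"ay":0,"az":0},{"fingers":56,"x":0,"y":0,"z":-15,"ax":0,"ay":0,"az":0},{"fingers":56,"x":0,"y":0,"z":-40,"ax":0,"ay":0,"az":0},{"fingers":56,"x":0,"y":0,"z":-45,"ax":0,"ay":0,"az":0}]}}

```text
t: 26.95
eef_pos: [0.4219, -0.0313, 0.1284]
tool_rot: [-0.002, 0.0, 1.0, -0.001]
contact_force: [0.5, 0.3, 0.4]
gripper_width: 0.653
grasp_force: 0.0
```

Request:
{"op": "jog_arm", "data": {"rows": [{"fingers":56,"x":0,"y":0,"z":-40,"ax":0,"ay":0,"az":0},{"fingers":60,"x":-12,"y":18,"z":-30,"ax":0,"ay":0,"az":0},{"fingers":70,"x":-20,"y":28,"z":0,"ax":0,"ay":0,"az":0},{"fingers":80,"x":-20,"y":28,"z":0,"ax":0,"ay":0,"az":0},{"fingers":85,"x":-15,"y":22,"z":0,"ax":0,"ay":0,"az":0},{"fingers":85,"x":-10,"y":12,"z":0,"ax":0,"ay":0,"az":0},{"fingers":85,"x":0,"y":0,"z":0,"ax":0,"ay":0,"az":0},{"fingers":85,"x":0,"y":0,"z":0,"ax":0,"ay":0,"az":0}]}}

```text
t: 27.75
eef_pos: [0.4993, 0.0757, 0.1978]
tool_rot: [-0.001, 0.0, 1.0, -0.0]
contact_force: [0.1, -0.2, -0.1]
gripper_width: 0.997
grasp_force: 0.0
```

Request:
{"op": "jog_arm", "data": {"rows": [{"fingers":85,"x":0,"y":0,"z":0,"ax":0,"ay":0,"az":0},{"fingers":85,"x":0,"y":0,"z":0,"ax":0,"ay":0,"az":0},{"fingers":85,"x":0,"y":0,"z":0,"ax":0,"ay":0,"az":0},{"fingers":85,"x":0,"y":0,"z":0,"ax":0,"ay":0,"az":0},{"fingers":85,"x":0,"y":0,"z":0,"ax":0,"ay":0,"az":0},{"fingers":85,"x":0,"y":0,"z":0,"ax":0,"ay":0,"az":0},{"fingers":85,"x":0,"y":0,"z":0,"ax":0,"ay":0,"az":0},{"fingers":85,"x":0,"y":0,"z":0,"ax":0,"ay":0,"az":0}]}}

```text
t: 28.55
eef_pos: [0.5001, 0.077, 0.1982]
tool_rot: [-0.0, -0.0, 1.0, -0.0]
contact_force: [-1.1, -0.1, 0.6]
gripper_width: 0.996
grasp_force: 0.0
```

Run:
```python
from h import *
go(500,78,4);c=snap('wrist','w9');t=snap('top','t9')
H=lambda lo,hi,S=90,V=30:(lambda h:((h[...,0]-lo)%180<=(hi-lo)%180)&(h[...,1]>S)&(h[...,2]>V))
for k in (c,t):
    print("tin",blob(k,(.385,.615,.035,.122),.022,lambda h:(H(168,12,100)(h))|((h[...,1]>100)&(h[...,2]>90)&(h[...,0]<30)),2000))
    print("board",blob(k,(.375,.615,.14,.28),.008,H(3,30,80),2000))
    # brass screws: centroids
    im=ortho(k,.375,.615,.14,.28,.008,2000);h=cv2.cvtColor(im,cv2.COLOR_RGB2HSV);m=((h[...,0]>22)&(h[...,0]<36)&(h[...,1]>120)&(h[...,2]>120)).astype(np.uint8)
    n,_,s,ce=cv2.connectedComponentsWithStats(m);print([(round(.615-y/2000,4),round(.28-x/2000,4)) for (x,y),a in zip(ce[1:],s[1:,4]) if a>20])
# green cap/red cap check via top
for nm,x,y in(("g",.4225,-.031),("r",.423,-.1174)):
    print(nm,blob(t,(x-.02,x+.02,y-.02,y+.02),.081,lambda h:(h[...,2]<70)&(h[...,1]<110),2000))
```

```text
t 28.55 tcp mm [500.1  77.  198.2] yaw of tool y 90.01 tilt [-0.0001 -0.    ] w 0.996 F [-1.1 -0.1  0.6] grip 0.0
shift [  0.    1.  194.2]
tin {'c': array([0.501 , 0.0798], dtype=float32), 'size': [64.5, 192.0], 'ang': 0.0, 'cen': array([0.5009, 0.0797]), 'd': np.float64(124.9)}
board {'c': array([0.4949, 0.2127], dtype=float32), 'size': [72.2, 204.1], 'ang': 171.6, 'cen': array([0.4938, 0.213 ]), 'd': np.float64(134.9)}
[(np.float64(0.5959), np.float64(0.2295)), (np.float64(0.5872), np.float64(0.1702)), (np.float64(0.4039), np.float64(0.2578)), (np.float64(0.3952), np.float64(0.1985))]
tin {'c': array([0.4671, 0.0601], dtype=float32), 'size': [28.8, 123.2], 'ang': 179.2, 'cen': array([0.4689, 0.0579]), 'd': np.float64(58.3)}Traceback (most recent call last):
  File "<stdin>", line 6, in <module>
  File "h.py", line 23, in blob
    k,_=cv2.findContours(m,cv2.RETR_EXTERNAL,cv2.CHAIN_APPROX_NONE);k=max(k,key=cv2.contourArea)
                                                                      ~~~^^^^^^^^^^^^^^^^^^^^^^^
ValueError: max() iterable argument is empty
```

The wrist camera sees the tin centred at (501.0, 79.8), angle 0.0°. The board is centred at (495.2, 213), turned by −8.4°. Gripping the cleared tin across its middle.

Request:
{"op": "jog_arm", "data": {"rows": [{"fingers":85,"x":-0.8,"y":2.4,"z":30,"ax":0,"ay":0,"az":0},{"fingers":85,"x":0,"y":0,"z":40,"ax":0,"ay":0,"az":0},{"fingers":85,"x":0,"y":0,"z":40,"ax":0,"ay":0,"az":0},{"fingers":85,"x":0,"y":0,"z":40,"ax":0,"ay":0,"az":0},{"fingers":85,"x":0,"y":0,"z":26,"ax":0,"ay":0,"az":0},{"fingers":85,"x":0,"y":0,"z":14,"ax":0,"ay":0,"az":0},{"fingers":85,"x":0,"y":0,"z":5,"ax":0,"ay":0,"az":0},{"fingers":85,"x":0,"y":0,"z":0,"ax":0,"ay":0,"az":0}], "force": 60}}

```text
t: 29.45
eef_pos: [0.5012, 0.0794, 0.0034]
tool_rot: [0.0, -0.0, 1.0, 0.0]
contact_force: [1.0, -0.3, -0.1]
gripper_width: 0.996
grasp_force: 0.0
```

Request:
{"op": "jog_arm", "data": {"rows": [{"fingers":80,"x":0,"y":0,"z":0,"ax":0,"ay":0,"az":0},{"fingers":75,"x":0,"y":0,"z":0,"ax":0,"ay":0,"az":0},{"fingers":71,"x":0,"y":0,"z":0,"ax":0,"ay":0,"az":0},{"fingers":68,"x":0,"y":0,"z":0,"ax":0,"ay":0,"az":0},{"fingers":65,"x":0,"y":0,"z":0,"ax":0,"ay":0,"az":0},{"fingers":60,"x":0,"y":0,"z":0,"ax":0,"ay":0,"az":0},{"fingers":55,"x":0,"y":0,"z":0,"ax":0,"ay":0,"az":0},{"fingers":55,"x":0,"y":0,"z":0,"ax":0,"ay":0,"az":0}]}}

```text
t: 30.25
eef_pos: [0.5012, 0.0794, 0.0043]
tool_rot: [0.0, -0.0, 1.0, 0.0]
contact_force: [-4.0, -0.8, 14.5]
gripper_width: 0.746
grasp_force: 62.1
```

Run:
```python
from h import *
go(495.2,213,11)
```

```text
t 30.25 tcp mm [501.2  79.4   4.3] yaw of tool y 90.0 tilt [0.0006 0.0005] w 0.746 F [-4.  -0.8 14.5] grip 62.1
shift [  6.  133.6  -6.6]
```

Request:
{"op": "jog_arm", "data": {"rows": [{"fingers":55,"x":0,"y":0,"z":-10,"ax":0,"ay":0,"az":0},{"fingers":55,"x":0,"y":0,"z":-20,"ax":0,"ay":0,"az":0},{"fingers":55,"x":0,"y":0,"z":-10,"ax":0,"ay":0,"az":0},{"fingers":55,"x":1,"y":15,"z":0,"ax":0,"ay":0,"az":0},{"fingers":55,"x":1,"y":26,"z":0,"ax":0,"ay":0,"az":0},{"fingers":55,"x":1.5,"y":30,"z":0,"ax":0,"ay":0,"az":0},{"fingers":55,"x":1,"y":30,"z":0,"ax":0,"ay":0,"az":0},{"fingers":55,"x":1,"y":22,"z":0,"ax":0,"ay":0,"az":0}]}}

```text
t: 31.05
eef_pos: [0.4943, 0.2061, 0.0425]
tool_rot: [-0.0, -0.002, 1.0, 0.0]
contact_force: [0.5, 0.1, -1.7]
gripper_width: 0.74
grasp_force: 67.0
```

Request:
{"op": "jog_arm", "data": {"rows": [{"fingers":55,"x":0.4,"y":10.6,"z":0,"ax":0,"ay":0,"az":1.4},{"fingers":55,"x":0,"y":0,"z":0,"ax":0,"ay":0,"az":3},{"fingers":55,"x":0,"y":0,"z":0,"ax":0,"ay":0,"az":3},{"fingers":55,"x":0,"y":0,"z":0,"ax":0,"ay":0,"az":1},{"fingers":55,"x":0,"y":0,"z":0,"ax":0,"ay":0,"az":0},{"fingers":55,"x":0,"y":0,"z":0,"ax":0,"ay":0,"az":0},{"fingers":55,"x":0,"y":0,"z":0,"ax":0,"ay":0,"az":0},{"fingers":55,"x":0,"y":0,"z":0,"ax":0,"ay":0,"az":0}]}}

```text
t: 31.85
eef_pos: [0.495, 0.213, 0.0432]
tool_rot: [-0.0, 0.073, 0.997, 0.0]
contact_force: [0.3, -0.3, -2.0]
gripper_width: 0.739
grasp_force: 67.0
```

Request:
{"op": "jog_arm", "data": {"rows": [{"fingers":55,"x":0,"y":0,"z":0,"ax":0,"ay":0,"az":0},{"fingers":55,"x":0,"y":0,"z":0,"ax":0,"ay":0,"az":0},{"fingers":55,"x":0,"y":0,"z":0,"ax":0,"ay":0,"az":0},{"fingers":55,"x":0,"y":0,"z":0,"ax":0,"ay":0,"az":0},{"fingers":55,"x":0,"y":0,"z":0,"ax":0,"ay":0,"az":0},{"fingers":55,"x":0,"y":0,"z":0,"ax":0,"ay":0,"az":0},{"fingers":55,"x":0,"y":0,"z":0,"ax":0,"ay":0,"az":0},{"fingers":55,"x":0,"y":0,"z":0,"ax":0,"ay":0,"az":0}]}}

```text
t: 32.65
eef_pos: [0.495, 0.213, 0.0432]
tool_rot: [-0.0, 0.073, 0.997, 0.0]
contact_force: [0.0, 0.1, 0.5]
gripper_width: 0.742
grasp_force: 67.0
```

Run:
```python
from h import *
go(495.4,213,12);c=snap('side','s10')
```

```text
t 32.65 tcp mm [495.  213.   43.2] yaw of tool y 81.61 tilt [-0.  0.] w 0.742 F [0.  0.1 0.5] grip 67.0
shift [-0.4  0.1 31.2]
```

Request:
{"op": "jog_arm", "data": {"rows": [{"fingers":55,"x":-0.3,"y":0,"z":10,"ax":0,"ay":0,"az":0},{"fingers":55,"x":0,"y":0,"z":10,"ax":0,"ay":0,"az":0},{"fingers":55,"x":0,"y":0,"z":6,"ax":0,"ay":0,"az":0},{"fingers":55,"x":0,"y":0,"z":3,"ax":0,"ay":0,"az":0},{"fingers":55,"x":0,"y":0,"z":1.5,"ax":0,"ay":0,"az":0},{"fingers":55,"x":0,"y":0,"z":0.5,"ax":0,"ay":0,"az":0},{"fingers":55,"x":0,"y":0,"z":0,"ax":0,"ay":0,"az":0},{"fingers":55,"x":0,"y":0,"z":0,"ax":0,"ay":0,"az":0}]}}

```text
t: 33.5
eef_pos: [0.4947, 0.2126, 0.0125]
tool_rot: [-0.001, 0.073, 0.997, -0.0]
contact_force: [-2.4, -1.5, 5.4]
gripper_width: 0.741
grasp_force: 67.6
```

Run:
```python
from h import *
go(495.4,213,12)
```

```text
t 33.5 tcp mm [494.7 212.6  12.5] yaw of tool y 81.61 tilt [-0.0013 -0.0003] w 0.741 F [-2.4 -1.5  5.4] grip 67.6
shift [-0.7  0.5  0.5]
```

Request:
{"op": "jog_arm", "data": {"rows": [{"fingers":62,"x":-0.5,"y":0,"z":-0.5,"ax":0,"ay":0,"az":0},{"fingers":67,"x":0,"y":0,"z":0,"ax":0,"ay":0,"az":0},{"fingers":74,"x":0,"y":0,"z":0,"ax":0,"ay":0,"az":0},{"fingers":85,"x":0,"y":0,"z":0,"ax":0,"ay":0,"az":0},{"fingers":85,"x":0,"y":0,"z":0,"ax":0,"ay":0,"az":0},{"fingers":85,"x":0,"y":0,"z":-10,"ax":0,"ay":0,"az":0},{"fingers":85,"x":0,"y":0,"z":-40,"ax":0,"ay":0,"az":0},{"fingers":85,"x":0,"y":0,"z":-45,"ax":0,"ay":0,"az":0}]}}

```text
t: 34.3
eef_pos: [0.4948, 0.2122, 0.1083]
tool_rot: [-0.001, 0.073, 0.997, -0.001]
contact_force: [1.6, 1.4, 0.3]
gripper_width: 0.995
grasp_force: 0.0
```

Request:
{"op": "jog_arm", "data": {"rows": [{"fingers":85,"x":0,"y":0,"z":-45,"ax":0,"ay":0,"az":0},{"fingers":85,"x":0,"y":0,"z":-45,"ax":0,"ay":0,"az":0},{"fingers":85,"x":0,"y":0,"z":-20,"ax":0,"ay":0,"az":0},{"fingers":85,"x":0,"y":0,"z":0,"ax":0,"ay":0,"az":0},{"fingers":85,"x":0,"y":0,"z":0,"ax":0,"ay":0,"az":0},{"fingers":85,"x":0,"y":0,"z":0,"ax":0,"ay":0,"az":0},{"fingers":85,"x":0,"y":0,"z":0,"ax":0,"ay":0,"az":0},{"fingers":85,"x":0,"y":0,"z":0,"ax":0,"ay":0,"az":0}]}}

```text
t: 35.1
eef_pos: [0.4953, 0.2125, 0.2167]
tool_rot: [-0.001, 0.073, 0.997, -0.001]
contact_force: [0.3, 0.8, -0.3]
gripper_width: 0.99
grasp_force: 0.0
```

Run:
```python
from h import *
st();c=snap('wrist','w11')
f=lambda h:((((h[...,0]-168)%180)<=24)&(h[...,1]>130))|((h[...,1]>100)&(h[...,2]>90)&(h[...,0]<30))
g=lambda h:(((h[...,0]<4)|(h[...,0]>168))&(h[...,1]>100)&(h[...,2]>30))
for z in (.03,): print("tin",blob(c,(.38,.615,.15,.28),z,g,2000))
im=ortho(c,.375,.615,.14,.285,.008,2000);h=cv2.cvtColor(im,cv2.COLOR_RGB2HSV);m=((h[...,0]>22)&(h[...,0]<36)&(h[...,1]>150)&(h[...,2]>150)).astype(np.uint8)
n,_,s,ce=cv2.connectedComponentsWithStats(m);print([(round(.615-y/2000,4),round(.285-x/2000,4),int(a)) for (x,y),a in zip(ce[1:],s[1:,4]) if a>25])
```

```text
t 35.1 tcp mm [495.3 212.5 216.7] yaw of tool y 81.6 tilt [-0.0016 -0.0013] w 0.99 F [ 0.3  0.8 -0.3] grip 0.0
tin {'c': array([0.4957, 0.2129], dtype=float32), 'size': [65.3, 192.6], 'ang': 171.7, 'cen': array([0.4959, 0.2129]), 'd': np.float64(125.2)}
[(np.float64(0.402), np.float64(0.2582), 52), (np.float64(0.3932), np.float64(0.1993), 35)]
```

The tin is at (495.7, 212.9), 171.7°, against the board at (495, 212.9), 171.6°. Moving the arm aside for a last look.

Request:
{"op": "jog_arm", "data": {"rows": [{"fingers":85,"x":20,"y":40,"z":0,"ax":0,"ay":0,"az":0},{"fingers":85,"x":20,"y":40,"z":0,"ax":0,"ay":0,"az":0},{"fingers":85,"x":20,"y":40,"z":0,"ax":0,"ay":0,"az":0},{"fingers":85,"x":20,"y":40,"z":0,"ax":0,"ay":0,"az":0},{"fingers":85,"x":20,"y":40,"z":0,"ax":0,"ay":0,"az":0},{"fingers":85,"x":20,"y":40,"z":0,"ax":0,"ay":0,"az":0},{"fingers":85,"x":20,"y":40,"z":0,"ax":0,"ay":0,"az":0},{"fingers":85,"x":0,"y":0,"z":0,"ax":0,"ay":0,"az":0}]}}

```text
t: 35.95
eef_pos: [0.3927, 0.5176, 0.2164]
tool_rot: [-0.001, 0.068, 0.998, 0.001]
contact_force: [-0.0, -0.1, 0.6]
gripper_width: 0.996
grasp_force: 0.0
```

Run:
```python
from h import *
t=snap('top','t12');s=snap('side','s12');z0=pickle.load(open("top0.pkl","rb"))
print("bystander change varn/jar", [np.abs(t["pixels"][a:b,c:d].astype(int)-z0["pixels"][a:b,c:d]).mean().round(2) for a,b,c,d in((158,188,285,310),(265,315,428,478))])
for nm,x,y in(("g",.4225,-.031),("r",.423,-.1174)):
    print(nm,blob(t,(x-.02,x+.02,y-.02,y+.02),.081,lambda h:(h[...,2]<75)&(h[...,1]<120),2000))
print("eraser blue",blob(t,(.48,.512,-.05,.0),.0205,lambda h:(h[...,0]>105)&(h[...,0]<125)&(h[...,1]>170),2000))
print("roll",blob(t,(.53,.612,-.067,.015),.035,lambda h:(h[...,1]<35)&(h[...,2]>195),2000))
a=cv2.resize(t["pixels"][160:325,165:425],(800,508),interpolation=2)[:,:]
b=cv2.resize(s["pixels"][150:370,195:395],(400,440),interpolation=2)
o=np.zeros((600,800,3),np.uint8);o[:330,:520]=cv2.resize(a,(520,330));o[330:,:]=0
o[:,:]=0;A=cv2.resize(t["pixels"][180:320,165:405],(480,280),interpolation=2);B=cv2.resize(s["pixels"][170:350,200:380],(600,600),interpolation=2)
o=np.zeros((600,800,3),np.uint8);o[:320,:480]=cv2.resize(A,(480,280))[:320] if False else np.vstack([A,np.zeros((40,480,3),np.uint8)]);o[:320,480:800]=cv2.resize(B,(320,320))
cv2.imwrite("pics/f.png",o[:320,:,::-1])
```

```text
bystander change varn/jar [np.float64(2.58), np.float64(2.71)]
g {'c': array([ 0.4245, -0.033 ], dtype=float32), 'size': [23.8, 24.0], 'ang': 167.5, 'cen': array([ 0.4244, -0.0326]), 'd': np.float64(23.9)}
r {'c': array([ 0.425 , -0.1182], dtype=float32), 'size': [21.5, 22.0], 'ang': 0.0, 'cen': array([ 0.4249, -0.118 ]), 'd': np.float64(21.9)}
eraser blue {'c': array([ 0.4963, -0.0325], dtype=float32), 'size': [17.5, 18.0], 'ang': 90.0, 'cen': array([ 0.4962, -0.0332]), 'd': np.float64(18.2)}
roll {'c': array([ 0.5712, -0.0177], dtype=float32), 'size': [65.5, 81.5], 'ang': 0.0, 'cen': array([ 0.5745, -0.0134]), 'd': np.float64(63.9)}
```

View pics/f.png

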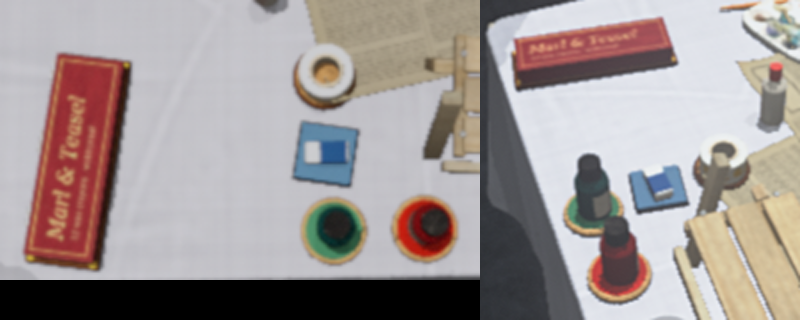

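The last picture shows all five things flat and upright on their own places. The tin is on the board at (75,160), the roll on the cork at (326,72), the eraser on the tile at (326,152), green at (338,226) and red at (430,224), with the bystanders in place. Handing in.

```bash
python3 -c "
from station import bot
print(bot.hand_in())"
```

```text
the job is handed in; nothing more can be done
None
```

The job is handed in: the eraser, tape roll, red ink, green ink and then the cleared tin each stand in the middle of their own place, in that order, at about 36 s of robot time, and the varnish bottle and jar were left where they stood.

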